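# Show a notched glass slide to the bench microscope, label up

### The arm

A 7-joint arm with a two-finger parallel gripper is mounted at the origin on the work surface. World frame = base frame: x ahead of the robot, y to its left, z up, the work surface at z = 0. Lengths are in m, angles in degrees, forces in N, time in s.
With the tool pointing down it reaches from about 0.425 to 0.875 m from the base axis. Payload 4.7 kg.
Tool frame: the origin (TCP) lies between the finger pads; the fingertips stand 8 mm ahead of it and the grasp point (between the pads) lies 11 mm behind it (env.tip_extent is the distance from the TCP to the fingertips, in m); z points along the fingers, y is the line along which they close (so a half turn about z gives the same grasp; the last joint's range is limited). The gripper opens to 87 mm and grips with 3 to 60 N. Pads are 19 mm wide; open, the fingers measure 117 mm over their backs; the gripper's body (75 mm by 190 mm) begins 51 mm behind the grasp point.
Start: joints at [66.984, 18.392, -4.016, 83.108, 1.295, 78.541, -3.26], TCP at [0.263, -0.595, 0.231] pointing down, gripper open.
Joint ranges: [-163.93, 163.93], [-17.29, 119.83], [-79.2, 71.16], [3.27, 140.29], [-89.18, 269.18], [5.43, 117.66], [-154.24, 154.24]. Speed limits (degrees/s): [147.25, 147.25, 180, 180, 180, 180, 180].

### API

Orientations are given as [roll, pitch, yaw] about the fixed x, y, z axes, in that order (R = Rz(yaw) Ry(pitch) Rx(roll)).
In Python, from cell import sensors, vision, workorder, env gives the robot as it stands.
- The arm moves only by the tool drive_tool, never from a script. Its argument "moves" is a list of rows, each an object of numbers: "x", "y", "z": the shift along the tool's x, y, z in mm; "rx", "ry", "rz": the turn, a rotation vector about the tool's x, y, z in rad; "fingers": the closure, from -1 (fully open) to 1 (shut). In form: [{"x": .., "y": .., "z": .., "rx": .., "ry": .., "rz": .., "fingers": ..}, ...]. A call has 1 to 20 rows; each row is the pose to reach, as a shift and turn from the pose commanded when the call began, along the tool's axes at that moment; what a row does not reach only later rows make up. A row lasts 1/8 s, in which the tool goes at most 62.5 mm and 10.7 degrees, less where a joint would pass 70% of its speed; a pose out of reach is approached as far as the arm can. A call with a gripper value outside its range is refused whole. The fingers move at their own pace and stop on an object; "force" is the grip in N (left out, the last holds). Time passes only in rows, so rows that repeat a pose let the fingers close. It gives the time, the measured TCP pose, the force, the opening and the grip force at its end, in the units of the state.
- sensors.get_obs(): the state, without advancing time (a new reading comes with each control period).
- vision.read_camera(name): name is "scene" or "top"; returns a dict with "image" (384x512x3 uint8, red, green, blue), "fx", "fy", "cx", "cy" (pixels), "R" (3x3) and "t" (3): a world point X has camera coordinates R X + t. Camera axes: x right, y down, z forward; pixel columns grow to the right and rows downward; lengths in m; the calibration is good to about 2 mm. A picture is of the moment at which its call begins. There is no depth.
- workorder.sign_off(): hands the job in; it is judged then, once.
The state is a dict: "time_s": time; "qpos": joint angles; "joint_velocities": joint speeds; "effort": joint torques, N m; "tool_pos": TCP position; "tool_rot": TCP orientation; "force": force on the tool from outside, world axes, zero at the start; "wrist_torque": the same for the moment, N m; "grip_width": finger opening in m; "grasp_force": force on a finger pad.
Only numpy, scipy, OpenCV 4.12 (cv2) and the standard library are available. Lean on these libraries where they do the work, as an engineer would, in place of code of your own. Each camera call takes 0.05 s, during which the arm holds its last target. There are 200 camera calls.

### The job

First push the orange filter drawer of the microscope's light base fully home. Then take the glass slide that stands with its frosted, notched end uppermost, touching it by the frosted end only and never by the clear glass, and present it level and label side up, with the middle of its clear glass about 5 cm above the middle of the lit window, square to the base and with the frosted end on the drawer's side. Finish while still holding it there, touching nothing else with it, and leave the spare slide and the other things on the bench where they are.

Things in the scene. Friction and masses are not known exactly. Their poses are not given: they have to be found in the camera images.
- slide: Slide to present, 100 x 36 x 6 mm, 55 g, upright on its clear end in stand_a. Origin: centre of that foot. z: along its length to the frosted end (up at first); +x: outward normal of the label face (yellow patch, black bars; back plain white), facing the robot or sideways; y: width. Frosted white z 60 to 100 mm, an 8 mm notch in its +y corner (upper right as you face the label).
- slide_window: The clear glass of the slide (its z 0 to 60 mm, pale blue, a copper-coloured specimen patch in its middle): fingers must not touch it. Same origin and axes as slide.
- slide_window_mid (a point): Middle of the slide's clear glass, on its length axis 30 mm from the foot; axes as slide.
- slide_grip (a point): Point on the slide's length axis in the frosted end, 84 mm from the foot (16 mm from the frosted end's edge); axes as slide. Grip here across the 36 mm width; coming down at 45 degrees from the label's side leaves room to tip the slide a quarter turn about its width, label up.
- stand_a: Fixed blue block 50 x 64 x 40 mm that holds the slide; origin at the centre of its underside. A slot in its top, 7.5 x 37.5 mm and 24 mm deep (floor 16 mm up), holds the slide's foot loosely: draw it straight up. May swap places with stand_b.
- stand_b: A second, like block; it holds the spare slide. Origin at the centre of its underside.
- spare_slide: A like slide standing the other way up, frosted end and notch down in stand_b and clear glass uppermost: leave it. Origin at the centre of its lower end, z along its length (up).
- light_base: Fixed white light base of a small video microscope, 140 (x) x 150 (y) x 44 mm high; origin at the centre of its underside, z up, +x from the drawer's side (facing the robot) to the rear. A column 22 mm thick, 260 mm high, stands at x = 58, y = 60 mm; the camera head leans from its top over that corner, no lower than 180 mm and no nearer than 20 mm sideways to the lit window's middle.
- lit_window (a point): Middle of the bright 76 x 66 mm window on top of the light base, 44 mm above the bench; axes as light_base.
- filter_drawer (a joint): How far the orange-fronted filter drawer stands out of the light base (m): 0 fully home, at most 0.05. It slides along the base's x axis (pushed towards +x it closes) with about 1.5 N of friction, stays where left, and meets a hard stop at 0.
- drawer_front (a point): Middle of the drawer's outer face, which looks to the base's -x: 72 mm wide, 28 mm high, reaching from 8 to 36 mm above the bench, so this point is 22 mm up. It moves with the drawer; when home it lies at the base's x = -78 mm.
- solder_spool: Red solder spool, 56 mm across, 34 mm high, standing; origin at the centre of its underside. Leave it.
- flux_jar: Small jar, 48 mm across, 45 mm high; origin at the centre of its underside. Leave it.
- flux_syringe: Lying syringe, 16 mm thick, about 130 mm long along its x; origin under its middle. Leave it.
- tweezers: Lying tweezers, 120 mm long, 5 mm thick; origin under the middle. Leave them.
- screwdriver: Lying screwdriver, 150 mm long; origin near its middle. Leave it.
- circuit_board: Green circuit board lying flat, 80 x 100 mm, 5 mm thick; origin under its centre. Leave it.
Things that resemble listed ones, but are neither listed nor needed, are in the scene too. Leave any red look-alike of the slide alone. What is shaped like the stand_a but brown is not meant.

How it is judged:
By the outcome, as a careful person would: the job done as asked, in the order asked, and still so for the second after the job is handed in, while the arm keeps its last pose, push and grip.
It also fails if it takes over 58 s, if anything falls off the work surface, if the arm or the gripper's body presses on something with over 40 N, if the wrist force passes 120 N, or if a joint passes its speed limit or range.

## Working session

There is one attempt and no reset: what is moved stays moved. The work goes in short steps, Python scripts to look and compute and a tool call to move; the robot and the scene stay as the last step left them, time stands still between calls to the robot, and variables do not carry over. Pictures are saved under pics/ and viewed, at most 10 in all, crops included, and the job is handed in when it is done.

Besides the shell and the picture viewer there is one more tool, called after "Call:" by a JSON object that holds its "api" and its "payload". drive_tool: Moves the arm, as the interface text tells. Its arguments: {"type":"object","properties":{"moves":{"type":"array"},"force":{"type":"number"}},"required":["moves"]}

```bash
mkdir -p pics; ls; cat > h.py <<'E'
import numpy as np, cv2
from scipy.spatial.transform import Rotation as Ro
from cell import sensors, vision, workorder, env
def cam(n):
    c=vision.read_camera(n); c['R']=np.array(c['R']); c['t']=np.array(c['t']); return c
def save(im,f,s=1): cv2.imwrite(f,cv2.resize(im[:,:,::-1],None,fx=s,fy=s,interpolation=cv2.INTER_CUBIC))
def proj(c,X):
    p=c['R']@np.array(X,float)+c['t']; return np.array([c['fx']*p[0]/p[2]+c['cx'],c['fy']*p[1]/p[2]+c['cy']])
def ray(c,u,v):
    d=c['R'].T@np.array([(u-c['cx'])/c['fx'],(v-c['cy'])/c['fy'],1]); return -c['R'].T@c['t'],d/np.linalg.norm(d)
def onz(c,u,v,z):
    o,d=ray(c,u,v); return o+d*(z-o[2])/d[2]
def tri(c1,p1,c2,p2):
    o1,d1=ray(c1,*p1);o2,d2=ray(c2,*p2)
    s=np.linalg.lstsq(np.c_[d1,-d2],o2-o1,rcond=None)[0]
    a=o1+s[0]*d1;b=o2+s[1]*d2; return (a+b)/2,np.linalg.norm(a-b)
E
python3 - <<'E'
from h import *
np.set_printoptions(precision=4,suppress=True)
for n in('scene','top'):
    c=cam(n); save(c['image'],f'pics/{n}0.png',1.5); np.save(f'pics/{n}0.npy',c,allow_pickle=True); print(n,c['fx'],-c['R'].T@c['t'],c['R'])
o=sensors.get_obs();print(o, env.tip_extent)
E
```

```text
pics
scene 497.072765988064 [1.246  0.7327 1.0067] [[-0.7144  0.6997  0.0095]
 [ 0.4636  0.4834 -0.7425]
 [-0.5241 -0.5261 -0.6697]]
top 448.0676361839013 [0.3942 0.0146 1.5497] [[ 0.0264 -0.9995  0.019 ]
 [-0.9959 -0.0279 -0.0862]
 [ 0.0867 -0.0166 -0.9961]]
{'time_s': 0.1, 'qpos': array([66.9857, 18.435 , -4.0145, 83.1672,  1.2974, 78.5418, -3.261 ]), 'joint_velocities': array([ 0.0757, -0.041 , -0.1233, -0.1193,  0.0334,  0.0971,  0.0397]), 'effort': array([ -0.0002, -49.2571,  -0.4057, -31.34  ,  -0.0642,   0.0396,
         0.0001]), 'tool_pos': array([ 0.2623, -0.5942,  0.2296]), 'tool_rot': array([-179.9015,    0.0081,   23.8224]), 'force': array([ 0.3305, -0.7137, -0.4723]), 'wrist_torque': array([-0.0155,  0.0628,  0.0118]), 'grasp_force': 0.0, 'grip_width': 0.08699555878008415} 0.008
```

View pics/scene0.png

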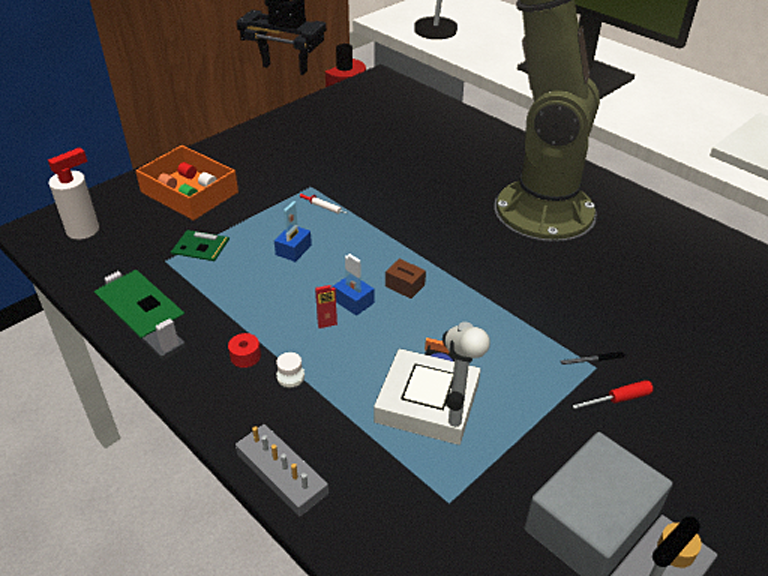

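View pics/top0.png

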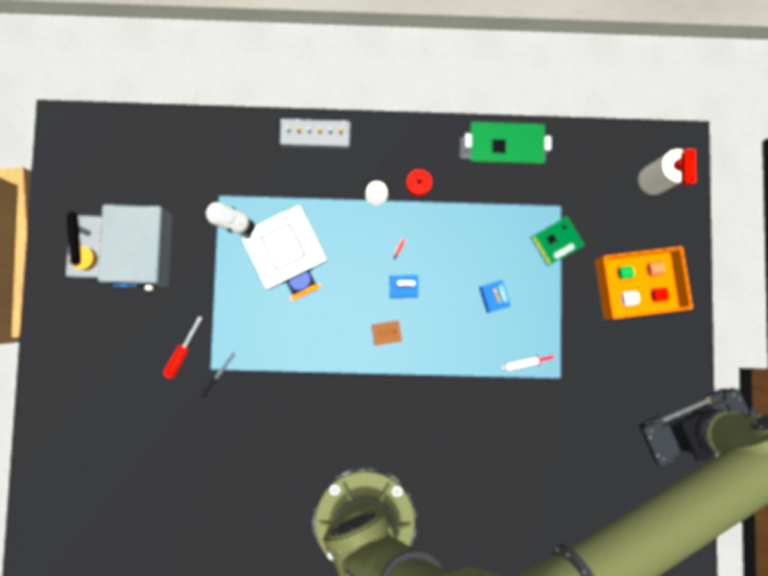

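The scene view shows two blue stands, in pixels of the 1.5x picture. The one at (355,293) holds a slide with a white top. The one at (293,243) holds a slide with pale-blue glass on top. There is also a red look-alike at (327,305) and a brown block at (405,278). The white-topped slide in the stand at (355,293), top view (404,287), fits the description. The light base is at scene (428,395) and top (285,245), with its drawer out towards the robot. I'll confirm in an enlarged crop.

```bash
python3 - <<'E'
from h import *
s=np.load('pics/scene0.npy',allow_pickle=True).item()['image'];t=np.load('pics/top0.npy',allow_pickle=True).item()['image']
a=cv2.resize(s[125:305,180:330],None,fx=3.3,fy=3.3,interpolation=cv2.INTER_CUBIC)
b=cv2.resize(t[130:230,140:220],None,fx=3.6,fy=3.6,interpolation=cv2.INTER_CUBIC)
d=cv2.resize(t[170:220,240:350],None,fx=2.7,fy=2.7,interpolation=cv2.INTER_CUBIC)
im=np.zeros((600,800,3),np.uint8); im[:a.shape[0],:a.shape[1]]=a; im[:b.shape[0],500:500+b.shape[1]]=b;im[400:400+d.shape[0],500:500+d.shape[1]]=d
save(im,'pics/crop.png')
E
```

```text
(no output)
```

View pics/crop.png

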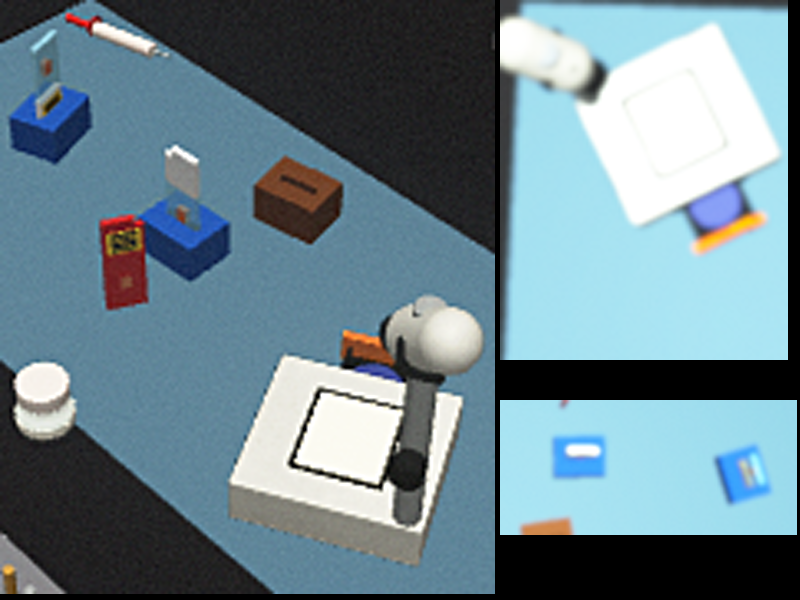

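The crop confirms it: the stand at scene (355,293) holds the slide with its white notched end up, its plain back towards the scene camera, so the label faces the robot. The spare has clear glass on top and its label at the bottom. Next I'll measure them.

```bash
cat > m.py <<'E'
from h import *
np.set_printoptions(precision=4,suppress=True)
S=np.load('pics/scene0.npy',allow_pickle=True).item();T=np.load('pics/top0.npy',allow_pickle=True).item()
K=4
def mask(c,box,f):
    x0,y0,x1,y1=box
    im=cv2.resize(c['image'][y0:y1,x0:x1],None,fx=K,fy=K,interpolation=cv2.INTER_CUBIC)
    h=cv2.cvtColor(im,cv2.COLOR_RGB2HSV).astype(int); m=f(h,im.astype(int)).astype(np.uint8)
    n,l,st,_=cv2.connectedComponentsWithStats(m)
    m=(l==1+np.argmax(st[1:,4])).astype(np.uint8)
    return m,max(cv2.findContours(m,cv2.RETR_EXTERNAL,cv2.CHAIN_APPROX_NONE)[0],key=cv2.contourArea)
def px(p,box): return (np.asarray(p,float).reshape(-1,2)+.5)/K-.5+np.array(box[:2])
white=lambda t,s=60:(lambda h,i:(h[...,2]>t)&(h[...,1]<s))
blue=lambda h,i:(h[...,0]>100)&(h[...,0]<125)&(h[...,1]>170)
def report(n,c,box,f,z,eps=6):
    m,k=mask(c,box,f)
    q=px(cv2.approxPolyDP(cv2.convexHull(k),eps,True),box)
    r=cv2.minAreaRect(k); b=px(cv2.boxPoints(r),box)
    print(n,'area',m.sum()/K/K,'\n poly px',q.round(1).tolist(),'\n poly w',np.array([onz(c,*p,z)[:2] for p in q]).round(4).tolist(),'\n rect w',np.array([onz(c,*p,z)[:2] for p in b]).round(4).tolist())
E
python3 - <<'E'
from m import *
for n,b in(('A',(250,170,290,210)),('B',(310,175,350,220))): report('stand'+n+' top',T,b,blue,.04)
report('stand A scene',S,(215,175,260,215),blue,.04)
report('slide top',T,(255,180,285,200),white(215,80),.116,3)
report('slide scene',S,(222,165,248,192),white(165,70),.116,3)
report('base top',T,(155,130,222,200),white(225,40),.044,8)
report('base scene',S,(245,230,325,285),white(195,45),.044,8)
org=lambda h,i:(h[...,0]<25)&(h[...,1]>130)&(h[...,2]>120)
report('drawer top',T,(185,175,220,205),org,.036,4)
report('drawer scene',S,(275,215,310,245),org,.036,4)
E
```

```text
standA top area 138.1875 
 poly px [[277.1, 184.4], [276.9, 196.9], [260.6, 196.6], [260.6, 184.4]] 
 poly w [[0.5477, -0.0991], [0.5052, -0.0991], [0.5045, -0.0442], [0.5461, -0.0431]] 
 rect w [[0.5478, -0.0414], [0.5494, -0.0999], [0.5044, -0.1008], [0.5028, -0.0425]]
standB top area 141.8125 
 poly px [[333.6, 187.4], [338.6, 202.9], [325.4, 206.9], [320.4, 191.9]] 
 poly w [[0.5429, -0.2914], [0.4907, -0.3089], [0.4759, -0.2641], [0.5263, -0.2464]] 
 rect w [[0.5285, -0.2448], [0.5446, -0.2923], [0.4893, -0.3101], [0.4733, -0.2628]]
stand A scene area 374.375 
 poly px [[227.6, 185.9], [240.9, 186.9], [248.6, 191.9], [248.9, 200.9], [237.4, 209.4], [224.6, 201.4], [221.4, 189.9]] 
 poly w [[0.5304, -0.107], [0.5052, -0.0768], [0.504, -0.0451], [0.53, -0.0169], [0.5773, -0.014], [0.5812, -0.0632], [0.5554, -0.1065]] 
 rect w [[0.5828, -0.0941], [0.5059, -0.1288], [0.5036, -0.0275], [0.5779, 0.0023]]
slide top area 81.5 
 poly px [[272.6, 179.6], [273.1, 180.6], [257.9, 199.4], [254.6, 199.4], [254.6, 179.6]] 
 poly w [[0.5549, -0.0785], [0.5517, -0.0802], [0.4899, -0.0326], [0.48
[... 833 characters left out ...]
 0.1061], [0.5387, 0.1944], [0.644, 0.2873], [0.7063, 0.17]] 
 rect w [[0.7078, 0.1694], [0.5894, 0.0881], [0.5256, 0.2193], [0.646, 0.2885]]
drawer top area 58.625 
 poly px [[212.1, 190.4], [196.1, 198.9], [194.6, 198.4], [195.6, 195.1], [208.1, 188.9]] 
 poly w [[0.5215, 0.1205], [0.4912, 0.1734], [0.4927, 0.1785], [0.5038, 0.1756], [0.5262, 0.1341]] 
 rect w [[0.5011, 0.1829], [0.5308, 0.1252], [0.519, 0.1192], [0.4894, 0.1768]]
drawer scene area 80.9375 
 poly px [[283.9, 225.1], [294.4, 226.9], [298.6, 234.4], [283.4, 232.6]] 
 poly w [[0.5252, 0.1158], [0.5095, 0.1401], [0.5219, 0.1667], [0.5466, 0.1341]] 
 rect w [[0.5477, 0.1325], [0.5242, 0.1144], [0.4992, 0.1502], [0.523, 0.1676]]
```

```bash
cat >> h.py <<'E'
YB=27.7; bx=np.array([np.cos(np.radians(YB)),np.sin(np.radians(YB)),0])
def go(p,R):
    o=sensors.get_obs(); R0=Ro.from_euler('xyz',o['tool_rot'],degrees=True)
    print('t',round(o['time_s'],2),'q',np.round(o['qpos'],1),'shift mm',np.round(R0.inv().apply(np.array(p)-o['tool_pos'])*1e3,1),'rotvec',np.round((R0.inv()*R).as_rotvec(),3))
E
python3 - <<'E'
from m import *
report('slide top',T,(263,183,278,194),lambda h,i:(h[...,1]<75)&(h[...,2]>190),.116,3)
report('slide scene',S,(224,164,248,182),lambda h,i:(h[...,2]>135)&(h[...,1]<60),.116,2)
bro=lambda h,i:(h[...,0]<20)&(h[...,1]>90)
report('brown',T,(242,208,275,234),bro,.04)
print(S['image'][172,234],T['image'][189,270],[proj(S,(.526,y,z)).round(1) for y in(-.089,-.053) for z in(.116,.076)])
R=Ro.from_euler('xyz',[180,0,YB],degrees=True)
go((.473,.133,.16),R)
E
```

```text
slide top area 52.0625 
 poly px [[276.4, 187.6], [274.9, 190.4], [265.6, 190.4], [264.1, 188.9], [264.1, 187.4], [266.1, 186.1], [274.9, 186.4]] 
 poly w [[0.5294, -0.0912], [0.5204, -0.0865], [0.5196, -0.0568], [0.5243, -0.0518], [0.5291, -0.0517], [0.5333, -0.0581], [0.5333, -0.0862]] 
 rect w [[0.5331, -0.0516], [0.5342, -0.0911], [0.5197, -0.0914], [0.5186, -0.052]]
slide scene area 74.625 
 poly px [[230.1, 169.6], [232.9, 168.4], [239.9, 173.1], [238.4, 181.4], [232.1, 180.9], [229.6, 178.4], [229.4, 170.6]] 
 poly w [[0.5351, -0.0878], [0.5258, -0.0866], [0.5258, -0.0576], [0.5529, -0.0346], [0.5638, -0.048], [0.5617, -0.0606], [0.5396, -0.086]] 
 rect w [[0.5707, -0.0516], [0.5329, -0.0934], [0.5115, -0.0729], [0.5499, -0.0317]]
brown area 224.8125 
 poly px [[264.4, 214.1], [266.4, 226.4], [250.1, 228.9], [248.1, 216.9]] 
 poly w [[0.4458, -0.0582], [0.4049, -0.0659], [0.395, -0.0116], [0.4351, -0.0038]] 
 rect w [[0.4368, -0.0022], [0.4471, -0.0602], [0.4037, -0.0678], [0.3935, -0.0099]]
[140 137 137] [255 255 254] [array([232.2, 168. ]), array([232.6, 178.8]), array([240.9, 173.9]), array([241.1, 184.7])]
t 0.1 q [67.  18.4 -4.  83.2  1.3 78.5 -3.3] shift mm [ 486.5 -580.    70.5] rotvec [-0.002  0.    -0.068]
```

Call:
{"api": "drive_tool", "payload": {"moves": [{"x": 486, "y": -580, "z": 20, "rz": -0.068, "fingers": 1}, {"x": 486, "y": -580, "z": 20, "rz": -0.068, "fingers": 1}, {"x": 486, "y": -580, "z": 20, "rz": -0.068, "fingers": 1}, {"x": 486, "y": -580, "z": 20, "rz": -0.068, "fingers": 1}, {"x": 486, "y": -580, "z": 20, "rz": -0.068, "fingers": 1}, {"x": 486, "y": -580, "z": 20, "rz": -0.068, "fingers": 1}, {"x": 486, "y": -580, "z": 20, "rz": -0.068, "fingers": 1}, {"x": 486, "y": -580, "z": 20, "rz": -0.068, "fingers": 1}, {"x": 486, "y": -580, "z": 20, "rz": -0.068, "fingers": 1}, {"x": 486, "y": -580, "z": 20, "rz": -0.068, "fingers": 1}, {"x": 486, "y": -580, "z": 20, "rz": -0.068, "fingers": 1}, {"x": 486, "y": -580, "z": 20, "rz": -0.068, "fingers": 1}, {"x": 486, "y": -580, "z": 20, "rz": -0.068, "fingers": 1}, {"x": 486, "y": -580, "z": 20, "rz": -0.068, "fingers": 1}, {"x": 486, "y": -580, "z": 20, "rz": -0.068, "fingers": 1}, {"x": 486, "y": -580, "z": 20, "rz": -0.068, "fingers": 1}, {"x": 486, "y": -580, "z": 20, "rz": -0.068, "fingers": 1}, {"x": 486, "y": -580, "z": 20, "rz": -0.068, "fingers": 1}]}}

```text
invalid input at $.moves[0]: expected keys x, y, z, rx, ry, rz, fingers
```

```bash
python3 - <<'E'
from h import *
R=Ro.from_euler('xyz',[180,0,YB],degrees=True)
go((.473,.133,.021),R)
E
```

```text
t 0.1 q [67.  18.4 -4.  83.2  1.3 78.5 -3.3] shift mm [ 486.5 -579.8  209.5] rotvec [-0.002  0.    -0.068]
```

All the keys are required.

Call:
{"api": "drive_tool", "payload": {"moves": [{"x": 486, "y": -580, "z": 20, "rx": 0, "ry": 0, "rz": -0.068, "fingers": 1}, {"x": 486, "y": -580, "z": 20, "rx": 0, "ry": 0, "rz": -0.068, "fingers": 1}, {"x": 486, "y": -580, "z": 20, "rx": 0, "ry": 0, "rz": -0.068, "fingers": 1}, {"x": 486, "y": -580, "z": 20, "rx": 0, "ry": 0, "rz": -0.068, "fingers": 1}, {"x": 486, "y": -580, "z": 20, "rx": 0, "ry": 0, "rz": -0.068, "fingers": 1}, {"x": 486, "y": -580, "z": 20, "rx": 0, "ry": 0, "rz": -0.068, "fingers": 1}, {"x": 486, "y": -580, "z": 20, "rx": 0, "ry": 0, "rz": -0.068, "fingers": 1}, {"x": 486, "y": -580, "z": 20, "rx": 0, "ry": 0, "rz": -0.068, "fingers": 1}, {"x": 486, "y": -580, "z": 20, "rx": 0, "ry": 0, "rz": -0.068, "fingers": 1}, {"x": 486, "y": -580, "z": 20, "rx": 0, "ry": 0, "rz": -0.068, "fingers": 1}, {"x": 486, "y": -580, "z": 20, "rx": 0, "ry": 0, "rz": -0.068, "fingers": 1}, {"x": 486, "y": -580, "z": 20, "rx": 0, "ry": 0, "rz": -0.068, "fingers": 1}, {"x": 486, "y": -580, "z": 20, "rx": 0, "ry": 0, "rz": -0.068, "fingers": 1}, {"x": 486, "y": -580, "z": 20, "rx": 0, "ry": 0, "rz": -0.068, "fingers": 1}, {"x": 486, "y": -580, "z": 20, "rx": 0, "ry": 0, "rz": -0.068, "fingers": 1}, {"x": 486, "y": -580, "z": 20, "rx": 0, "ry": 0, "rz": -0.068, "fingers": 1}]}}

```text
time_s: 2.1
tool_pos: [0.4728, 0.1305, 0.2104]
tool_rot: [179.9, 0.0, 27.6]
force: [-0.5, -0.8, 0.3]
grip_width: 0.0006
grasp_force: 0.0
```

```bash
python3 - <<'E'
from h import *
R=Ro.from_euler('xyz',[180,0,YB],degrees=True)
go((.473,.133,.021),R)
E
```

```text
t 2.1 q [ 31.5   1.9 -50.4 105.3   1.6  73.5 -81.8] shift mm [  1.4  -2.3 189.4] rotvec [ 0.001  0.001 -0.003]
```

Call:
{"api": "drive_tool", "payload": {"moves": [{"x": 1, "y": -2, "z": 60, "rx": 0, "ry": 0, "rz": 0, "fingers": 1}, {"x": 1, "y": -2, "z": 120, "rx": 0, "ry": 0, "rz": 0, "fingers": 1}, {"x": 1, "y": -2, "z": 165, "rx": 0, "ry": 0, "rz": 0, "fingers": 1}, {"x": 1, "y": -2, "z": 189, "rx": 0, "ry": 0, "rz": 0, "fingers": 1}, {"x": 1, "y": -2, "z": 189, "rx": 0, "ry": 0, "rz": 0, "fingers": 1}, {"x": 10, "y": -2, "z": 189, "rx": 0, "ry": 0, "rz": 0, "fingers": 1}, {"x": 18, "y": -2, "z": 189, "rx": 0, "ry": 0, "rz": 0, "fingers": 1}, {"x": 26, "y": -2, "z": 189, "rx": 0, "ry": 0, "rz": 0, "fingers": 1}, {"x": 33, "y": -2, "z": 189, "rx": 0, "ry": 0, "rz": 0, "fingers": 1}, {"x": 39, "y": -2, "z": 189, "rx": 0, "ry": 0, "rz": 0, "fingers": 1}, {"x": 45, "y": -2, "z": 189, "rx": 0, "ry": 0, "rz": 0, "fingers": 1}, {"x": 50, "y": -2, "z": 189, "rx": 0, "ry": 0, "rz": 0, "fingers": 1}, {"x": 54, "y": -2, "z": 189, "rx": 0, "ry": 0, "rz": 0, "fingers": 1}, {"x": 57, "y": -2, "z": 189, "rx": 0, "ry": 0, "rz": 0, "fingers": 1}, {"x": 59, "y": -2, "z": 189, "rx": 0, "ry": 0, "rz": 0, "fingers": 1}, {"x": 59, "y": -2, "z": 189, "rx": 0, "ry": 0, "rz": 0, "fingers": 1}]}}

```text
time_s: 4.1
tool_pos: [0.5243, 0.1616, 0.0215]
tool_rot: [-180.0, -0.0, 27.7]
force: [0.8, -0.1, -0.1]
grip_width: 0.0007
grasp_force: 0.3
```

Call:
{"api": "drive_tool", "payload": {"moves": [{"x": 2, "y": 0, "z": 0, "rx": 0, "ry": 0, "rz": 0, "fingers": 1}, {"x": 4, "y": 0, "z": 0, "rx": 0, "ry": 0, "rz": 0, "fingers": 1}, {"x": 6, "y": 0, "z": 0, "rx": 0, "ry": 0, "rz": 0, "fingers": 1}, {"x": 6, "y": 0, "z": 0, "rx": 0, "ry": 0, "rz": 0, "fingers": 1}]}}

```text
time_s: 4.6
tool_pos: [0.5293, 0.1643, 0.0215]
tool_rot: [-180.0, 0.0, 27.7]
force: [-2.2, -0.9, 0.7]
grip_width: 0.0005
grasp_force: 1.0
```

```bash
python3 - <<'E'
from h import *
s=cam('scene')['image'];t=cam('top')['image']
im=np.zeros((600,800,3),np.uint8)
a=cv2.resize(s[190:300,235:335],None,fx=4.5,fy=4.5,interpolation=cv2.INTER_CUBIC);b=cv2.resize(t[130:230,140:220],None,fx=4.2,fy=4.2,interpolation=cv2.INTER_CUBIC)
im[:a.shape[0],:450]=a; im[:b.shape[0],460:796]=b; save(im,'pics/d1.png')
E
```

```text
(no output)
```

View pics/d1.png

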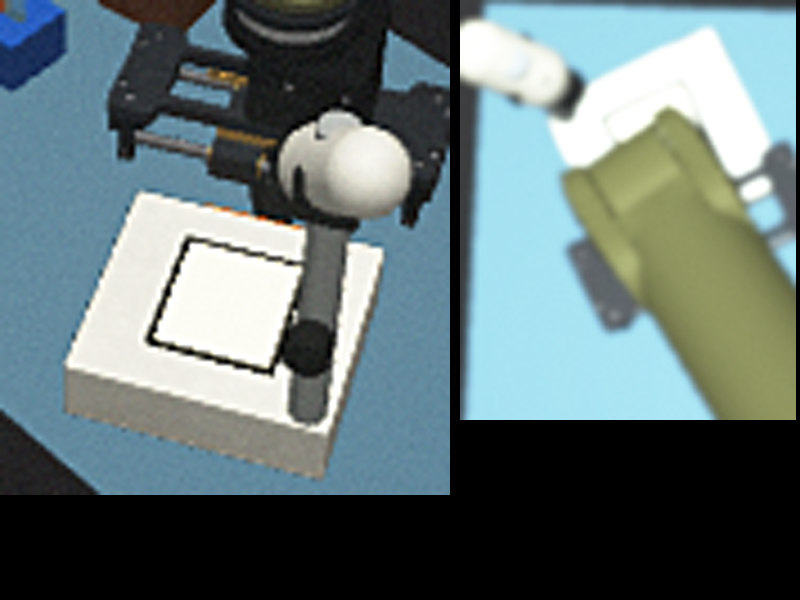

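The picture shows the drawer pushed nearly home: only a thin orange line is left at (240,213). I'll keep pushing until it meets the stop.

Call:
{"api": "drive_tool", "payload": {"moves": [{"x": 1.5, "y": 0, "z": 0, "rx": 0, "ry": 0, "rz": 0, "fingers": 1}, {"x": 3, "y": 0, "z": 0, "rx": 0, "ry": 0, "rz": 0, "fingers": 1}, {"x": 3, "y": 0, "z": 0, "rx": 0, "ry": 0, "rz": 0, "fingers": 1}]}}

```text
time_s: 5.08
tool_pos: [0.5294, 0.1643, 0.0211]
tool_rot: [180.0, 0.4, 27.7]
force: [-8.3, -5.2, 7.0]
grip_width: 0.0004
grasp_force: 4.9
```

The drawer is at its hard stop: about 10 N with no movement. I'll retreat and go to the pre-grasp.

Call:
{"api": "drive_tool", "payload": {"moves": [{"x": -20, "y": 0, "z": 0, "rx": 0, "ry": 0, "rz": 0, "fingers": 1}, {"x": -50, "y": 0, "z": -10, "rx": 0, "ry": 0, "rz": 0, "fingers": 1}, {"x": -70, "y": 0, "z": -60, "rx": 0, "ry": 0, "rz": 0, "fingers": 0}, {"x": -80, "y": 0, "z": -120, "rx": 0, "ry": 0, "rz": 0, "fingers": -1}, {"x": -80, "y": 0, "z": -170, "rx": 0, "ry": 0, "rz": 0, "fingers": -1}, {"x": -80, "y": 0, "z": -190, "rx": 0, "ry": 0, "rz": 0, "fingers": -1}, {"x": -80, "y": 0, "z": -190, "rx": 0, "ry": 0, "rz": 0, "fingers": -1}]}}

```text
time_s: 5.95
tool_pos: [0.463, 0.1289, 0.2134]
tool_rot: [179.8, -0.3, 27.7]
force: [0.7, 0.5, -1.0]
grip_width: 0.0428
grasp_force: 0.0
```

```bash
cat >> h.py <<'E'
def Rt(yaw,flip=False):
    R=Ro.from_euler('z',yaw,degrees=True)*Ro.from_euler('x',180,degrees=True)*Ro.from_euler('y',45,degrees=True)
    return R*Ro.from_euler('z',180,degrees=True) if flip else R
GRIP=np.array([.527,-.071,.101])
E
python3 - <<'E'
from h import *
R=Rt(1.4);z=R.apply([0,0,1]);print(z, sensors.get_obs()['tool_pos'])
go(GRIP+.011*z-.09*z+[0,0,.04],R)
from m import *
c=cam('scene');t=cam('top')
org=lambda h,i:(h[...,0]<25)&(h[...,1]>130)&(h[...,2]>120)
report('drawer top',t,(185,165,220,205),org,.036,4)
E
```

```text
[ 0.7068957   0.01727616 -0.70710678] [0.46303142 0.1289129  0.21336818]
t 5.95 q [ 34.9  -0.4 -52.8 106.4  -0.2  73.5 -80.1] shift mm [-86.5 181.9  16.6] rotvec [-0.179  0.766  0.436]Traceback (most recent call last):
  File "<stdin>", line 7, in <module>
  File "m.py", line 16, in report
    m,k=mask(c,box,f)
        ~~~~^^^^^^^^^
  File "m.py", line 10, in mask
    m=(l==1+np.argmax(st[1:,4])).astype(np.uint8)
            ~~~~~~~~~^^^^^^^^^^
    return _wrapfunc(a, 'argmax', axis=axis, out=out, **kwds)
    return bound(*args, **kwds)
ValueError: attempt to get argmax of an empty sequence
```

Call:
{"api": "drive_tool", "payload": {"moves": [{"x": -86, "y": 182, "z": 17, "rx": -0.179, "ry": 0.766, "rz": 0.436, "fingers": -1}, {"x": -86, "y": 182, "z": 17, "rx": -0.179, "ry": 0.766, "rz": 0.436, "fingers": -1}, {"x": -86, "y": 182, "z": 17, "rx": -0.179, "ry": 0.766, "rz": 0.436, "fingers": -1}, {"x": -86, "y": 182, "z": 17, "rx": -0.179, "ry": 0.766, "rz": 0.436, "fingers": -1}, {"x": -86, "y": 182, "z": 17, "rx": -0.179, "ry": 0.766, "rz": 0.436, "fingers": -1}, {"x": -86, "y": 182, "z": 17, "rx": -0.179, "ry": 0.766, "rz": 0.436, "fingers": -1}, {"x": -86, "y": 182, "z": 17, "rx": -0.179, "ry": 0.766, "rz": 0.436, "fingers": -1}, {"x": -86, "y": 182, "z": 17, "rx": -0.179, "ry": 0.766, "rz": 0.436, "fingers": -1}, {"x": -86, "y": 182, "z": 17, "rx": -0.179, "ry": 0.766, "rz": 0.436, "fingers": -1}, {"x": -86, "y": 182, "z": 17, "rx": -0.179, "ry": 0.766, "rz": 0.436, "fingers": -1}]}}

```text
time_s: 7.3
tool_pos: [0.5075, -0.0756, 0.1493]
tool_rot: [-173.0, -41.2, -1.7]
force: [-0.0, 2.4, 1.4]
grip_width: 0.0872
grasp_force: 0.0
```

```bash
python3 - <<'E'
from m import *
R=Rt(1.4);z=R.apply([0,0,1])
go(GRIP+.011*z,R)
t=cam('top');s=cam('scene'); im=np.zeros((600,800,3),np.uint8)
a=cv2.resize(s['image'][130:240,190:320],None,fx=3.4,fy=3.4,interpolation=cv2.INTER_CUBIC);b=cv2.resize(t['image'][130:240,140:300],None,fx=2.1,fy=2.1,interpolation=cv2.INTER_CUBIC)
im[:a.shape[0],:a.shape[1]]=a; im[:b.shape[0],450:450+b.shape[1]]=b; save(im,'pics/g0.png')
E
```

```text
t 7.3 q [ 30.2 -17.1 -11.3 139.7 -50.8  27.5 -30.9] shift mm [-16.6   1.8  60.3] rotvec [-0.085  0.063 -0.044]
```

View pics/g0.png

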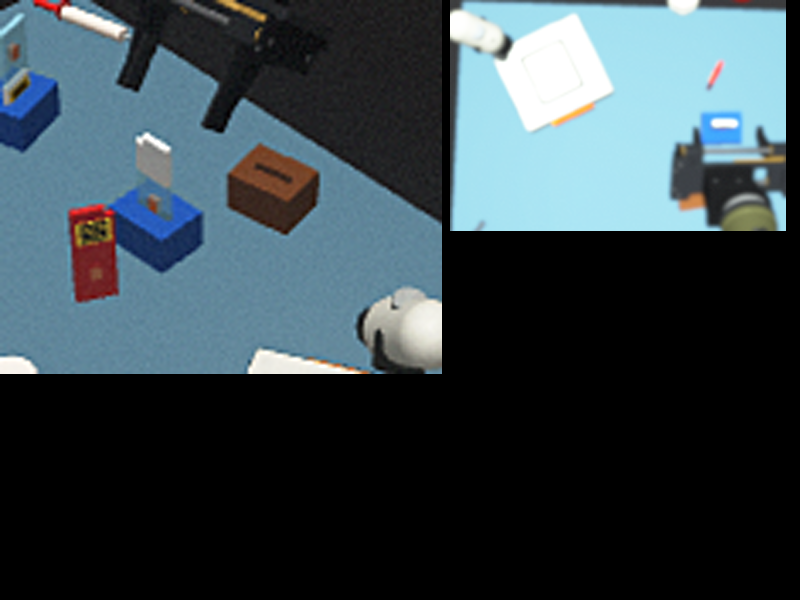

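The top view shows the orange front now flush at the base's edge, at (575,113). The slide stands untouched. The arm was folded close to its joint limits, so I'll move forward and above the grasp pose, where it can unfold.

```bash
python3 - <<'E'
from h import *
R=Rt(1.4);z=R.apply([0,0,1])
go(GRIP+.011*z+[0,0,.03],R)
E
```

```text
t 7.4 q [ 32.1 -17.1 -13.5 139.7 -50.7  27.7 -31. ] shift mm [ 6.6  0.5 36.5] rotvec [-0.083  0.072 -0.036]
```

Call:
{"api": "drive_tool", "payload": {"moves": [{"x": 6, "y": 0, "z": 36, "rx": -0.083, "ry": 0.072, "rz": -0.036, "fingers": -1}, {"x": 6, "y": 0, "z": 36, "rx": -0.083, "ry": 0.072, "rz": -0.036, "fingers": -1}, {"x": 6, "y": 0, "z": 36, "rx": -0.083, "ry": 0.072, "rz": -0.036, "fingers": -1}, {"x": 6, "y": 0, "z": 36, "rx": -0.083, "ry": 0.072, "rz": -0.036, "fingers": -1}, {"x": 6, "y": 0, "z": 36, "rx": -0.083, "ry": 0.072, "rz": -0.036, "fingers": -1}]}}

```text
time_s: 8.02
tool_pos: [0.5398, -0.0738, 0.1271]
tool_rot: [179.9, -44.9, 1.4]
force: [-0.1, 0.4, -1.0]
grip_width: 0.0871
grasp_force: 0.0
```

```bash
python3 - <<'E'
from h import *
R=Rt(1.4);z=R.apply([0,0,1])
go(GRIP+.011*z+[0,0,.03],R)
go(GRIP+.011*z,R)
E
```

```text
t 8.03 q [ 67.4 -17.2 -51.1 140.3 -79.7  23.   -7.4] shift mm [-6.2 -3.1 -0.8] rotvec [ 0.002  0.002 -0.   ]
t 8.03 q [ 67.4 -17.2 -51.1 140.3 -79.7  23.   -7.4] shift mm [-27.4  -3.1  20.5] rotvec [ 0.002  0.002 -0.   ]
```

The wrist is right at its folding limits here. I'll fit a quick kinematic model from the readings so far to choose a better grasp tilt.

```bash
cat > kin.py <<'E'
from h import *
import itertools
D=[([66.98,18.44,-4.01,83.17,1.30,78.54,-3.26],(.2623,-.5942,.2296),(-179.9,0,23.82)),
([31.5,1.9,-50.4,105.3,1.6,73.5,-81.8],(.4728,.1305,.2104),(179.9,0,27.6)),
([34.9,-.4,-52.8,106.4,-.2,73.5,-80.1],(.4630,.1289,.2134),(179.8,-.3,27.7)),
([30.2,-17.1,-11.3,139.7,-50.8,27.5,-30.9],(.5075,-.0756,.1493),(-173,-41.2,-1.7)),
([67.4,-17.2,-51.1,140.3,-79.7,23,-7.4],(.5398,-.0738,.1271),(179.9,-44.9,1.4))]
E_=lambda a,q:Ro.from_euler(a,q,degrees=True)
def chain(q,s):
    A=E_('z',s[0]*q[0])*E_('y',q[1]); B=A*E_('z',s[1]*q[2])*E_('y',q[3]); C=B*E_('z',s[2]*q[4])*E_('y',q[5]); return A,B,C,C*E_('z',s[3]*q[6])
best=None
for s in itertools.product((-1,1),repeat=4):
    F=[chain(q,s)[3].inv()*E_('xyz',r) for q,p,r in D]; M=Ro.concatenate(F).mean(); e=max((M.inv()*f).magnitude() for f in F)
    if best is None or e<best[0]: best=(e,s,M)
e,s,M=best
def cols(q):
    A,B,C,_=chain(q,s); B0=A*E_('z',s[1]*q[2])
    return np.c_[[0,0,1],A.apply([0,0,1]),B0.apply([1,0,0]),B.apply([0,0,1]),B.apply([1,0,0]),C.apply([0,0,1]),C.apply([1,0,0])]
L,res,rk,_=np.linalg.lstsq(np.vstack([cols(q) for q,_,_ in D]),np.hstack([p for _,p,_ in D]),rcond=1e-3)
def fk(q): return cols(q)@L, chain(q,s)[3]*M
lo=np.array([-163.93,-17.29,-79.2,3.27,-89.18,5.43,-154.24]);hi=np.array([163.93,119.83,71.16,140.29,269.18,117.66,154.24])
if __name__=='__main__':
    np.set_printoptions(precision=4,suppress=True)
    print(np.degrees(e),s,np.degrees(M.as_rotvec()),L,rk)
    for q,p,_ in D: print(fk(q)[0]-p)
E
python3 kin.py
```

```text
0.07271701703909896 (-1, -1, -1, -1) [-0.0068 -0.0102 89.9732] [ 0.1003  0.5278 -0.0445  0.453  -0.0892  0.3777 -0.0639] 7
[0.0208 0.0098 0.0042]
[-0.005   0.0165 -0.0026]
[-0.0074  0.0202 -0.0032]
[-0.0051 -0.0009  0.0063]
[ 0.0046  0.0009 -0.0047]
```

```bash
python3 - <<'E'
import kin; from kin import *
np.set_printoptions(precision=4,suppress=True)
def full(q):
    A,B,C,_=chain(q,s); B0=A*E_('z',s[1]*q[2]); Z=E_('z',s[0]*q[0]); C0=B*E_('z',s[2]*q[4])
    n=['d1','L1','L2','L3','j1x','j1y','Ax','Ay','B0x','B0y','Bx','C0x','C0y','Cx']
    v=[[0,0,1],A.apply([0,0,1]),B.apply([0,0,1]),C.apply([0,0,1]),Z.apply([1,0,0]),Z.apply([0,1,0]),A.apply([1,0,0]),None,B0.apply([1,0,0]),B0.apply([0,1,0]),B.apply([1,0,0]),C0.apply([1,0,0]),C0.apply([0,1,0]),C.apply([1,0,0])]
    return {k:x for k,x in zip(n,v) if x is not None}
y=np.hstack([p for _,p,_ in D])
names=list(full(D[0][0]));base=names[:4];ex=names[4:]
r=[]
for k in(0,1,2,3):
  for c in itertools.combinations(ex,k):
    X=np.vstack([np.c_[tuple(full(q)[n] for n in base+list(c))] for q,_,_ in D])
    l=np.linalg.lstsq(X,y,rcond=None)[0]; r.append((abs(X@l-y).max(),k,c,l.round(4)))
for k in range(4):
  for x in sorted([t for t in r if t[1]==k],key=lambda t:t[0])[:5]: print(x)
E
```

```text
(np.float64(0.023332010521601165), 0, (), array([0.2566, 0.4357, 0.5097, 0.3347]))
(np.float64(0.004546916642922061), 1, ('j1y',), array([ 0.2588,  0.461 ,  0.5186,  0.3608, -0.0266]))
(np.float64(0.005749559683063565), 1, ('B0y',), array([ 0.2373,  0.4739,  0.5053,  0.3578, -0.0231]))
(np.float64(0.013037091137346302), 1, ('C0y',), array([ 0.2794,  0.4454,  0.5063,  0.3656, -0.0229]))
(np.float64(0.021065910663783605), 1, ('Ax',), array([0.2344, 0.4481, 0.4921, 0.3321, 0.0235]))
(np.float64(0.021378806600760858), 1, ('j1x',), array([0.2308, 0.4559, 0.4854, 0.3382, 0.0283]))
(np.float64(0.0003456071875244382), 2, ('j1y', 'B0y'), array([ 0.2487,  0.4687,  0.5129,  0.361 , -0.0157, -0.0109]))
(np.float64(0.003766784901079373), 2, ('j1y', 'B0x'), array([ 0.2548,  0.4585,  0.5128,  0.3564, -0.0265,  0.0066]))
(np.float64(0.004151789046915322), 2, ('j1y', 'Cx'), array([ 0.2568,  0.4632,  0.5158,  0.3624, -0.0261, -0.0026]))
(np.float64(0.004258725574720623), 2, ('j1y', 'Ax'), array([ 0.2533,  0.461 ,  0.5135,  0.3572, -0.0235,  0.0056]))
(np.float64(0.004531412574767524), 2, ('j1y', 'C0y'), array([ 0.2638,  0.4592,  0.5164,  0.3639, -0.0222, -0.0054]))
(np.float64(0.0003310960483392522), 3, ('j1y', 'B0x', 'B0y'), array([ 0.249 ,  0.4691,  0.5134,  0.3615, -0.0154, -0.0007, -0.0112]))
(np.float64(0.00033533158349233205), 3, ('j1y', 'Ax', 'B0y'), array([ 0.2489,  0.4689,  0.5131,  0.3613, -0.0156, -0.0004, -0.0112]))
(np.float64(0.00033807185132236905), 3, ('j1y', 'B0y', 'C0x'), array([ 0.2489,  0.4685,  0.513 ,  0.3609, -0.0157, -0.0109,  0.0001]))
(np.float64(0.0003388914102361307), 3, ('j1x', 'j1y', 'B0y'), array([ 0.2488,  0.4687,  0.513 ,  0.3611, -0.0001, -0.0157, -0.011 ]))
(np.float64(0.00036412816321360064), 3, ('j1y', 'B0y', 'C0y'), array([ 0.2492,  0.4685,  0.5129,  0.3612, -0.0156, -0.0108, -0.0003]))
```

```bash
cat > ik.py <<'E'
from kin import *
from scipy.optimize import least_squares
def fk(q):
    A,B,C,W=chain(q,s); B0=A*E_('z',s[1]*q[2]); Z=E_('z',s[0]*q[0])
    return np.array([0,0,.2487])+.4687*A.apply([0,0,1])+.5129*B.apply([0,0,1])+.361*C.apply([0,0,1])-.0157*Z.apply([0,1,0])-.0109*B0.apply([0,1,0]), W*M
def ik(p,R,q0,w=0):
    def f(q):
        a,b=fk(q); return np.r_[(a-p)*1e3,np.degrees((R.inv()*b).as_rotvec())*5,w*(q-q0)]
    r=least_squares(f,np.clip(q0,lo+2,hi-2),bounds=(lo+.5,hi-.5)); q=r.x; a,b=fk(q)
    return q,np.linalg.norm(a-p)*1e3,np.degrees((R.inv()*b).magnitude())
def Ra(yaw,tilt,flip=0):
    return E_('z',yaw)*E_('x',180)*E_('y',tilt)*E_('z',180*flip)
def grasp(al,de,up=0):
    R=Ra(1.4,al);return GRIP-[0,0,.001]+(.011+de)*R.apply([0,0,1])+[0,0,up],R
WM=np.array([.6085,.2037,.094])
def final(al,de,back=0,up=0):
    R=Ra(YB,90-al,1);return WM-bx*(.054+back)+(.011+de)*R.apply([0,0,1])+[0,0,up],R
E
python3 - <<'E'
from ik import *
sh=np.array([0,0,.2487])
for de in(0,.008,.012,.016):
  print(de,[(al,)+tuple(round(float(np.linalg.norm(p-.361*R.apply([0,0,1])-sh)),3) for p,R in(grasp(al,de),final(al,de))) for al in(36,38,40,42,44)])
E
```

```text
0 [(36, 0.357, 0.318), (38, 0.345, 0.326), (40, 0.334, 0.335), (42, 0.323, 0.345), (44, 0.312, 0.355)]
0.008 [(36, 0.358, 0.323), (38, 0.347, 0.331), (40, 0.336, 0.34), (42, 0.325, 0.349), (44, 0.315, 0.359)]
0.012 [(36, 0.359, 0.326), (38, 0.348, 0.334), (40, 0.338, 0.342), (42, 0.327, 0.351), (44, 0.317, 0.361)]
0.016 [(36, 0.36, 0.328), (38, 0.35, 0.336), (40, 0.339, 0.345), (42, 0.328, 0.353), (44, 0.318, 0.363)]
```

```bash
cat > scan.py <<'E'
from ik import *
rng=np.random.default_rng(0)
def best(p,R,n=14,seeds=[]):
    out=[]
    for q0 in list(seeds)+[rng.uniform(lo,hi) for _ in range(n)]:
        q,e,a=ik(p,R,np.array(q0,float))
        out.append((round(e+2*a,2),round(min(np.r_[q-lo,hi-q]),1),q.round(0).astype(int).tolist()))
    g=[o for o in out if o[0]<.3]
    return sorted(g,key=lambda o:-o[1])[:2] or sorted(out)[:1]
E
python3 - <<'E'
from scan import *
for g in(.084,.079):
  for de in(.012,):
    for al in(38,39.5,41):
      p,R=grasp(al,de); p=p+[0,0,g-.084]; P,Q=final(al,de); P=P-bx*(g-.084)
      print(g,de,al,'G',best(p,R),'F',best(P,Q))
E
```

```text
0.084 0.012 38 G [(np.float64(0.0), np.float64(3.3), [82, -10, -68, 137, -64, 19, -21]), (np.float64(0.0), np.float64(3.3), [86, -13, -72, 137, -68, 21, -18])] F [(np.float64(0.0), np.float64(1.3), [47, 9, -62, 139, 202, 15, -96]), (np.float64(0.0), np.float64(1.2), [62, 18, -78, 139, 173, 13, -61])]
0.084 0.012 39.5 G [(np.float64(0.0), np.float64(2.0), [63, -7, -51, 138, -63, 14, -21]), (np.float64(0.0), np.float64(2.0), [68, -8, -56, 138, -65, 15, -19])] F [(np.float64(0.0), np.float64(0.6), [62, 17, -79, 138, 170, 11, -60]), (np.float64(0.0), np.float64(0.5), [63, 18, -79, 138, 170, 11, -59])]
0.084 0.012 41 G [(np.float64(0.0), np.float64(1.3), [85, -13, -71, 139, -81, 20, -5]), (np.float64(0.0), np.float64(1.2), [81, -11, -67, 139, -79, 18, -7])] F [(np.float64(0.0), np.float64(2.7), [32, 5, -47, 138, 219, 12, -117]), (np.float64(0.0), np.float64(2.4), [61, 15, -77, 137, 177, 8, -68])]
0.079 0.012 38 G [(np.float64(0.0), np.float64(3.1), [86, -10, -72, 137, -67, 19, -18]), (np.float64(0.0), np.float64(3.1), [86, -11, -72, 137, -67, 19, -18])] F [(np.float64(0.0), np.float64(2.0), [49, 11, -64, 138, 197, 14, -91]), (np.float64(0.0), np.float64(1.9), [43, 9, -58, 138, 202, 15, -97])]
0.079 0.012 39.5 G [(np.float64(0.0), np.float64(2.0), [78, -8, -65, 138, -70, 16, -14]), (np.float64(0.0), np.float64(1.6), [54, -6, -43, 139, -61, 12, -22])] F [(np.float64(0.0), np.float64(2.7), [43, 8, -58, 138, 206, 12, -101]), (np.float64(0.0), np.float64(2.3), [26, 6, -41, 138, 213, 14, -111])]
0.079 0.012 41 G [(np.float64(0.0), np.float64(1.1), [83, -10, -69, 139, -81, 17, -4]), (np.float64(0.0), np.float64(1.1), [87, -12, -72, 139, -82, 19, -3])] F [(np.float64(0.0), np.float64(3.5), [45, 8, -60, 137, 209, 10, -105]), (np.float64(0.0), np.float64(3.3), [52, 11, -68, 137, 197, 9, -91])]
```

```bash
python3 - <<'E'
from scan import *
al,de,g=40,.012,.080
p,R=grasp(al,de); p=p+[0,0,g-.084]; P,Q=final(al,de); P=P-bx*(g-.084)
for n,(a,b) in(('G',(p,R)),('F',(P,Q))):
    seen=[]
    for q0 in [rng.uniform(lo,hi) for _ in range(70)]:
        q,e,t=ik(a,b,q0)
        if e+2*t<.3 and all(abs(q-x).max()>25 for x in seen): seen.append(q); print(n,round(min(np.r_[q-lo,hi-q]),1),q.round(0).astype(int))
E
```

```text
G 1.8 [ 87 -12 -72 138 -78  20  -8]
G 0.5 [ 28  -5 -18 140 -56  10 -27]
G 1.4 [ 61  -6 -50 139 -66  13 -17]
F 1.9 [ 61  17 -77 137 168  10 -58]
F 0.5 [ -34    3   20  140  223   16 -124]
F 2.4 [  26    5  -40  138  215   13 -114]
F 1.6 [  -2    4  -13  139  220   15 -120]
F 3.0 [ 51  11 -66 137 198  11 -92]
```

```bash
cat >> ik.py <<'E'
AL,DE,G=40,.012,.083
np.set_printoptions(precision=3,suppress=True)
def GP(up=0):
    p,R=grasp(AL,DE,up); return p+[0,0,G-.084],R
def FP(up=0,lat=0):
    p,R=final(AL,DE,0,up); return p-bx*(G-.084)-lat*np.array([-bx[1],bx[0],0]),R
def rel(a,b): # shift mm, rotvec of b in tool frame a
    return np.round(a[1].inv().apply(b[0]-a[0])*1e3,1),np.round((a[1].inv()*b[1]).as_rotvec(),3)
def now():
    o=sensors.get_obs(); return o['qpos'],(o['tool_pos'],E_('xyz',o['tool_rot']))
def show(pose,q,n=''):
    q1,e,t=ik(*pose,q,.02); print(n,'q',q1.round(0),'err',round(e,1),round(t,1),'z',round(pose[0][2],3)); return q1
E
python3 - <<'E'
from ik import *
q,c=now(); print(q,fk(q)[0]-c[0],c[0])
for up in(.06,.03,0):
    T=GP(up); q=show(T,q,up); print(rel(c,T))
for u,l in((0,0),(.045,0),(.045,.12)): show(FP(u,l),np.array([26,5,-40,138,215,13,-114.]),(u,l))
E
```

```text
[ 67.365 -17.188 -51.091 140.26  -79.655  23.001  -7.414] [0. 0. 0.] [ 0.54  -0.074  0.127]
0.06 q [ 62. -17. -47. 136. -56.  25. -31.] err 0.0 0.0 z 0.141
(array([11.5, -3.1, -8.7]), array([ 0.002, -0.086, -0.   ]))
0.03 q [ 61. -12. -48. 137. -59.  19. -27.] err 0.0 0.0 z 0.111
(array([-9.6, -3.1, 12.6]), array([ 0.002, -0.086, -0.   ]))
0 q [ 58.  -7. -47. 139. -64.  13. -19.] err 0.0 0.0 z 0.081
(array([-30.8,  -3.1,  33.8]), array([ 0.002, -0.086, -0.   ]))
(0, 0) q [  26.    5.  -41.  138.  216.   13. -115.] err 0.0 0.0 z 0.079
(0.045, 0) q [  24.   -3.  -37.  137.  251.   13. -153.] err 0.0 0.0 z 0.124
(0.045, 0.12) q [  25.    4.  -23.  131.  266.   22. -154.] err 1.9 0.9 z 0.124
```

Call:
{"api": "drive_tool", "payload": {"moves": [{"x": 11, "y": -3, "z": -9, "rx": 0, "ry": -0.086, "rz": 0, "fingers": -1}, {"x": 11, "y": -3, "z": -9, "rx": 0, "ry": -0.086, "rz": 0, "fingers": -1}, {"x": 11, "y": -3, "z": -9, "rx": 0, "ry": -0.086, "rz": 0, "fingers": -1}, {"x": 1, "y": -3, "z": 2, "rx": 0, "ry": -0.086, "rz": 0, "fingers": -1}, {"x": -10, "y": -3, "z": 12, "rx": 0, "ry": -0.086, "rz": 0, "fingers": -1}, {"x": -10, "y": -3, "z": 12, "rx": 0, "ry": -0.086, "rz": 0, "fingers": -1}, {"x": -17, "y": -3, "z": 20, "rx": 0, "ry": -0.086, "rz": 0, "fingers": -1}, {"x": -24, "y": -3, "z": 27, "rx": 0, "ry": -0.086, "rz": 0, "fingers": -1}, {"x": -31, "y": -3, "z": 34, "rx": 0, "ry": -0.086, "rz": 0, "fingers": -1}, {"x": -31, "y": -3, "z": 34, "rx": 0, "ry": -0.086, "rz": 0, "fingers": -1}, {"x": -31, "y": -3, "z": 34, "rx": 0, "ry": -0.086, "rz": 0, "fingers": -1}]}}

```text
time_s: 9.4
tool_pos: [0.5427, -0.07, 0.0821]
tool_rot: [179.9, -40.1, 1.5]
force: [0.1, 0.2, 0.2]
grip_width: 0.0872
grasp_force: 0.0
```

```bash
python3 - <<'E'
from ik import *
q,c=now(); print(q,c[0],rel(c,GP()))
s=cam('scene');t=cam('top'); im=np.zeros((600,800,3),np.uint8)
a=cv2.resize(s['image'][135:215,195:285],None,fx=5,fy=5,interpolation=cv2.INTER_CUBIC);b=cv2.resize(t['image'][150:230,230:300],None,fx=4.9,fy=4.9,interpolation=cv2.INTER_CUBIC)
im[:a.shape[0],:a.shape[1]]=a; im[:b.shape[0],455:455+b.shape[1]]=b; save(im,'pics/g1.png')
E
```

```text
[ 57.557  -6.521 -46.398 138.763 -63.973  13.067 -19.8  ] [ 0.543 -0.07   0.082] (array([-1.2,  0.6, -0.1]), array([ 0.001, -0.002,  0.001]))
```

View pics/g1.png

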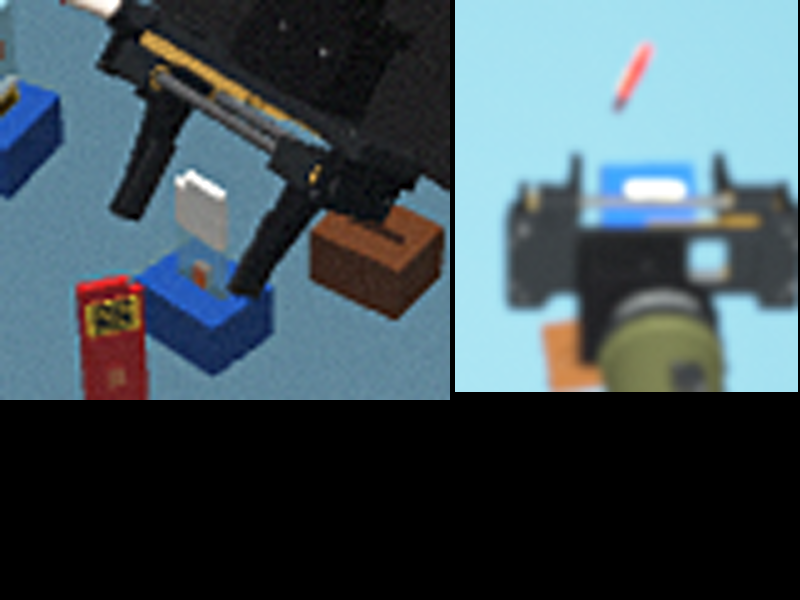

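The fingers straddle only the frosted end. The slide's middle sits about 2–4 mm to the −y side of the finger middle, so I'll shift 2 mm and close gently.

Call:
{"api": "drive_tool", "payload": {"moves": [{"x": -1, "y": 2.5, "z": 0, "rx": 0, "ry": 0, "rz": 0, "fingers": -0.5}, {"x": -1, "y": 2.5, "z": 0, "rx": 0, "ry": 0, "rz": 0, "fingers": 0}, {"x": -1, "y": 2.5, "z": 0, "rx": 0, "ry": 0, "rz": 0, "fingers": 0.5}, {"x": -1, "y": 2.5, "z": 0, "rx": 0, "ry": 0, "rz": 0, "fingers": 1}, {"x": -1, "y": 2.5, "z": 0, "rx": 0, "ry": 0, "rz": 0, "fingers": 1}, {"x": -1, "y": 2.5, "z": 0, "rx": 0, "ry": 0, "rz": 0, "fingers": 1}, {"x": -1, "y": 2.5, "z": 0, "rx": 0, "ry": 0, "rz": 0, "fingers": 1}], "force": 5}}

```text
time_s: 10.38
tool_pos: [0.5417, -0.0726, 0.0808]
tool_rot: [179.9, -40.0, 1.5]
force: [0.3, -0.7, -1.0]
grip_width: 0.0355
grasp_force: 5.0
```

Call:
{"api": "drive_tool", "payload": {"moves": [{"x": 0, "y": 0, "z": 0, "rx": 0, "ry": 0, "rz": 0, "fingers": 1}, {"x": 0, "y": 0, "z": 0, "rx": 0, "ry": 0, "rz": 0, "fingers": 1}, {"x": 3, "y": 0, "z": -4, "rx": 0, "ry": 0, "rz": 0, "fingers": 1}, {"x": 6, "y": 0, "z": -8, "rx": 0, "ry": 0, "rz": 0, "fingers": 1}, {"x": 10, "y": 0, "z": -12, "rx": 0, "ry": 0, "rz": 0, "fingers": 1}, {"x": 16, "y": 0, "z": -19, "rx": 0, "ry": 0, "rz": 0, "fingers": 1}, {"x": 26, "y": 0, "z": -31, "rx": 0, "ry": 0, "rz": 0, "fingers": 1}, {"x": 45, "y": 0, "z": -54, "rx": 0, "ry": 0, "rz": 0, "fingers": 1}, {"x": 64, "y": 0, "z": -77, "rx": 0, "ry": 0, "rz": 0, "fingers": 1}, {"x": 64, "y": 0, "z": -77, "rx": 0, "ry": 0, "rz": 0, "fingers": 1}, {"x": 64, "y": 0, "z": -77, "rx": 0, "ry": 0, "rz": 0, "fingers": 1}], "force": 25}}

```text
time_s: 11.75
tool_pos: [0.5419, -0.0708, 0.1822]
tool_rot: [179.9, -40.1, 1.6]
force: [-0.2, 0.9, -0.8]
grip_width: 0.035
grasp_force: 25.0
```

```bash
python3 - <<'E'
from ik import *
q,c=now(); print(q,c[0],c[1].as_euler('xyz',degrees=True))
s=cam('scene');np.save('pics/s2.npy',s,allow_pickle=True);t=cam('top');im=np.zeros((600,800,3),np.uint8)
a=cv2.resize(s['image'][90:200,185:295],None,fx=5,fy=5,interpolation=cv2.INTER_CUBIC);b=cv2.resize(t['image'][150:230,240:290],None,fx=4.9,fy=4.9,interpolation=cv2.INTER_CUBIC)
im[:a.shape[0],:a.shape[1]]=a; im[:b.shape[0],555:555+b.shape[1]]=b; save(im,'pics/l1.png')
# expected slide in s crop: corners in 5x crop px
zt=c[1].apply([0,0,1]); g=c[0]-(.011+DE)*zt
for k in (-G,.1-G): print(k,[((proj(s,g+[0,y,k])-[185,90])*5).round(0) for y in(-.018,.018)])
E
```

```text
[ 37.151 -17.285 -24.133 133.878 -36.238  26.487 -49.229] [ 0.542 -0.071  0.182] [179.913 -40.125   1.627]
-0.083 [array([235., 390.]), array([278., 419.])]
0.017 [array([230., 246.]), array([276., 274.])]
```

View pics/l1.png

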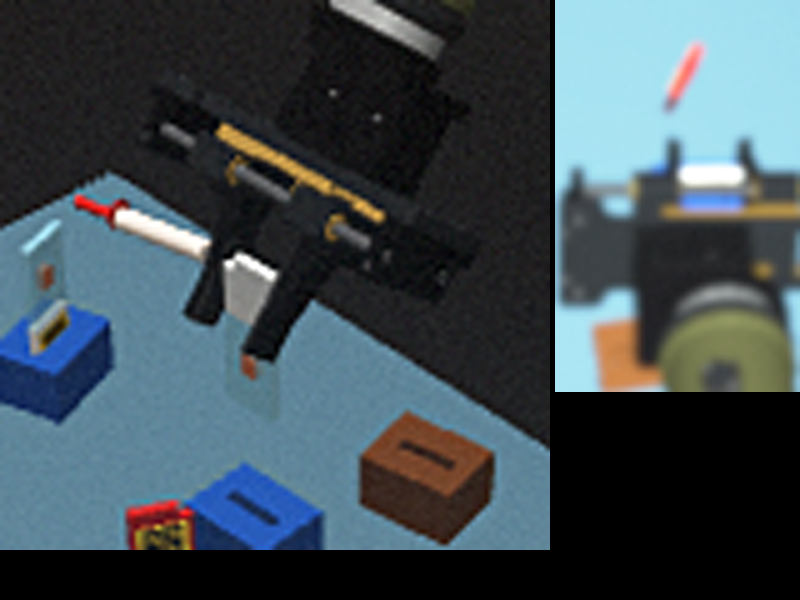

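```bash
cat > plan.py <<'E'
from ik import *
def track(q,A,B,n):
    # local min-norm tracking of straight/slerp path A->B
    w=(A[1].inv()*B[1]).as_rotvec(); ok=[0,0]
    for k in range(1,n+1):
        f=k/n; q,e,t=ik(A[0]+(B[0]-A[0])*f,A[1]*Ro.from_rotvec(w*f),q,.02); ok=[max(ok[0],e),max(ok[1],t)]
    return q,ok
def slide(P):
    # foot and frosted end for tool pose P (slide z in tool frame, angle AL)
    R=P[1]; a=np.radians(AL); sz=R.apply([np.sin(a),0,-np.cos(a)]); g=P[0]-(.011+DE)*R.apply([0,0,1])
    return g-G*sz,g+(.1-G)*sz
E
python3 - <<'E'
from plan import *
print(slide(GP()),slide(FP()))
for sd in([61,17,-77,137,168,10,-58],[51,11,-66,137,198,11,-92],[26,5,-40,138,215,13,-114]):
    q,e,t=ik(*FP(),np.array(sd,float)); print('F',q.round(0),e,t)
    P=FP()
    for u,l in((.03,0),(.05,0),(.05,.06),(.06,.15),(.12,.18)):
        B=FP(u,l); q,ok=track(q,P,B,3); P=B; print(u,l,q.round(0),np.round(ok,1))
E
```

```text
(array([ 0.527, -0.071,  0.016]), array([ 0.527, -0.071,  0.116])) (array([0.635, 0.218, 0.094]), array([0.547, 0.171, 0.094]))
F [ 61.  16. -77. 138. 174.  10. -65.] 2.172217384091364e-13 2.933404391583895e-14
0.03 0 [  66.    2.  -79.  137.  240.   12. -138.] [0.1 0. ]
0.05 0 [   4.   -4.  -18.  137.  252.   12. -154.] [0.5 0.2]
0.05 0.06 [ -77.  -11.   71.  137.  265.    9. -154.] [1.2 0.5]
0.06 0.15 [ -28.    4.   36.  132.  267.   28. -154.] [4.7 2.1]
0.12 0.18 [ -57.    2.   71.  130.  269.   33. -154.] [17.9  6.4]
F [ 52.  10. -67. 138. 201.  11. -95.] 2.6945789820192467e-13 3.827417974748373e-14
0.03 0 [  66.    2.  -79.  137.  240.   12. -138.] [0. 0.]
0.05 0 [   4.   -4.  -18.  137.  252.   12. -154.] [0.5 0.2]
0.05 0.06 [ -77.  -11.   71.  137.  265.    9. -154.] [1.2 0.5]
0.06 0.15 [ -28.    4.   36.  132.  267.   28. -154.] [4.7 2.1]
0.12 0.18 [ -57.    2.   71.  130.  269.   33. -154.] [17.9  6.4]
F [  26.    5.  -40.  138.  216.   13. -115.] 7.72807140077317e-13 7.67833923134561e-14
0.03 0 [  28.   -0.  -42.  137.  240.   12. -140.] [0. 0.]
0.05 0 [  -6.   -4.   -8.  138.  252.   11. -154.] [0.3 0.1]
0.05 0.06 [ -77.  -11.   71.  137.  265.    9. -154.] [1.2 0.5]
0.06 0.15 [ -28.    4.   36.  132.  267.   28. -154.] [4.7 2.1]
0.12 0.18 [ -57.    2.   71.  130.  269.   33. -154.] [17.9  6.4]
```

```bash
cat >> plan.py <<'E'
qF=ik(*FP(),np.array([26,5,-40,138,216,13,-115.]))[0]
def ad(q,**k):
    q=np.array(q,float).copy()
    for n,v in k.items(): q[int(n[1])-1]=v
    return q
def run(q,ways,nsub=6,verbose=True):
    P=fk(q); out=[]
    for W in ways:
        B=fk(W); q0=q; q,ok=track(q,P,B,nsub)
        m=[slide((P[0]+(B[0]-P[0])*f,P[1]*Ro.from_rotvec((P[1].inv()*B[1]).as_rotvec()*f))+(P[0]+(B[0]-P[0])*f,) for f in np.linspace(0,1,6)]
        zz=np.min([[x[2] for x in k] for k in m]); hd=np.min([[np.hypot(x[0]-.632,x[1]-.284) for x in k] for k in m])
        if verbose: print('q',q.round(0),'err',np.round(ok,1),'zmin',zz.round(3),'head',hd.round(3),'rows',np.ceil(max(np.degrees((P[1].inv()*B[1]).magnitude())/10.7,np.linalg.norm(B[0]-P[0])/.05,abs(q-q0).max()/13)),'tcp',B[0].round(2))
        P=B; out.append(q)
    return out
def lin(a,b,n): return [a+(b-a)*k/n for k in range(1,n+1)]
E
python3 - <<'E'
from plan import *
q,c=now(); print(qF.round(1))
m1=np.array([38,-14,-28,112,10,25,-55.]);m2=np.array([40,-12,-32,112,110,22,-85.]);m3=np.array([41,-12,-38,118,205,20,-110.])
qS=ad(qF,j1=qF[0]+15,j2=-11); qP=ad(qF,j1=qF[0]+15)
run(q,lin(q,m1,2)+lin(m1,m2,3)+lin(m2,m3,3)+lin(m3,qS,2)+lin(qS,qP,2)+lin(qP,qF,2))
E
```

```text
Traceback (most recent call last):
  File "plan.py", line 21
    m=[slide((P[0]+(B[0]-P[0])*f,P[1]*Ro.from_rotvec((P[1].inv()*B[1]).as_rotvec()*f))+(P[0]+(B[0]-P[0])*f,) for f in np.linspace(0,1,6)]
                                                                                                                                        ^
SyntaxError: closing parenthesis ']' does not match opening parenthesis '('
```

```bash
python3 - <<'E'
s=open('plan.py').read().split('\n')
for i,l in enumerate(s):
    if l.strip().startswith('m=[slide'):
        s[i]="        w=(P[1].inv()*B[1]).as_rotvec(); pos=lambda f:P[0]+(B[0]-P[0])*f\n        m=[slide((pos(f),P[1]*Ro.from_rotvec(w*f)))+(pos(f),) for f in np.linspace(0,1,6)]"
open('plan.py','w').write('\n'.join(s))
E
cat > go1.py <<'E'
from plan import *
q,c=now(); print(qF.round(1))
m1=np.array([38,-14,-28,112,10,25,-55.]);m2=np.array([40,-12,-32,112,110,22,-85.]);m3=np.array([41,-12,-38,118,205,20,-110.])
qS=ad(qF,j1=qF[0]+15,j2=-11); qP=ad(qF,j1=qF[0]+15)
if __name__=='__main__': run(q,lin(q,m1,2)+lin(m1,m2,3)+lin(m2,m3,3)+lin(m3,qS,2)+lin(qS,qP,2)+lin(qP,qF,2))
E
python3 go1.py
```

```text
[  25.6    5.   -40.2  138.2  216.4   13.5 -114.7]
q [ 36. -15. -25. 123. -12.  26. -53.] err [0. 0.] zmin 0.116 head 0.367 rows 3.0 tcp [ 0.61 -0.12  0.28]
q [ 43. -14. -32. 112.   7.  25. -52.] err [0. 0.] zmin 0.223 head 0.396 rows 4.0 tcp [ 0.68 -0.16  0.42]
q [ 56. -16. -43. 112.  31.  21. -55.] err [0. 0.] zmin 0.374 head 0.428 rows 3.0 tcp [ 0.68 -0.22  0.46]
q [ 64. -17. -49. 112.  66.  16. -69.] err [0. 0.] zmin 0.438 head 0.482 rows 3.0 tcp [ 0.7  -0.25  0.53]
q [ 61. -15. -48. 112. 113.  17. -92.] err [0. 0.] zmin 0.53 head 0.486 rows 4.0 tcp [ 0.72 -0.22  0.6 ]
q [ 50. -13. -42. 114. 145.  20. -99.] err [0. 0.] zmin 0.59 head 0.429 rows 3.0 tcp [ 0.75 -0.15  0.61]
q [  40.  -12.  -36.  116.  173.   21. -101.] err [0. 0.] zmin 0.581 head 0.356 rows 3.0 tcp [ 0.76 -0.07  0.59]
q [  32.  -11.  -30.  118.  201.   19. -105.] err [0. 0.] zmin 0.529 head 0.285 rows 3.0 tcp [0.76 0.02 0.54]
q [  30.  -11.  -30.  128.  205.   16. -106.] err [0. 0.] zmin 0.364 head 0.276 rows 4.0 tcp [0.71 0.02 0.37]
q [  29.  -10.  -29.  139.  209.   12. -106.] err [0. 0.] zmin 0.207 head 0.26 rows 4.0 tcp [0.63 0.01 0.21]
q [  27.   -3.  -27.  139.  214.   13. -112.] err [0. 0.] zmin 0.142 head 0.254 rows 2.0 tcp [0.62 0.02 0.14]
q [  27.    4.  -27.  139.  219.   14. -118.] err [0. 0.] zmin 0.079 head 0.241 rows 2.0 tcp [0.61 0.03 0.08]
q [  23.    4.  -30.  139.  218.   14. -117.] err [0. 0.] zmin 0.079 head 0.153 rows 2.0 tcp [0.6  0.11 0.08]
q [  19.    4.  -34.  138.  218.   14. -116.] err [0. 0.] zmin 0.079 head 0.066 rows 2.0 tcp [0.58 0.19 0.08]
```

```bash
python3 - <<'E'
from go1 import *
for W in lin(q,m1,2)+lin(m1,m2,3)[:2]: print(rel(c,fk(W)))
E
```

```text
[  25.6    5.   -40.2  138.2  216.4   13.5 -114.7]
(array([119.5,  49.5, -34.8]), array([-0.17 ,  0.057, -0.361]))
(array([257.3,  93.1, -98.1]), array([-0.389,  0.127, -0.69 ]))
(array([ 284. ,  155.8, -129.6]), array([-0.65 ,  0.028, -1.018]))
(array([ 339.2,  179.7, -170.4]), array([-0.895, -0.033, -1.362]))
```

Call:
{"api": "drive_tool", "payload": {"moves": [{"x": 60, "y": 25, "z": -17, "rx": -0.085, "ry": 0.029, "rz": -0.18, "fingers": 1}, {"x": 120, "y": 50, "z": -35, "rx": -0.17, "ry": 0.057, "rz": -0.36, "fingers": 1}, {"x": 120, "y": 50, "z": -35, "rx": -0.17, "ry": 0.057, "rz": -0.36, "fingers": 1}, {"x": 120, "y": 50, "z": -35, "rx": -0.17, "ry": 0.057, "rz": -0.36, "fingers": 1}, {"x": 257, "y": 93, "z": -98, "rx": -0.389, "ry": 0.127, "rz": -0.69, "fingers": 1}, {"x": 257, "y": 93, "z": -98, "rx": -0.389, "ry": 0.127, "rz": -0.69, "fingers": 1}, {"x": 257, "y": 93, "z": -98, "rx": -0.389, "ry": 0.127, "rz": -0.69, "fingers": 1}, {"x": 257, "y": 93, "z": -98, "rx": -0.389, "ry": 0.127, "rz": -0.69, "fingers": 1}, {"x": 284, "y": 156, "z": -130, "rx": -0.65, "ry": 0.028, "rz": -1.018, "fingers": 1}, {"x": 284, "y": 156, "z": -130, "rx": -0.65, "ry": 0.028, "rz": -1.018, "fingers": 1}, {"x": 284, "y": 156, "z": -130, "rx": -0.65, "ry": 0.028, "rz": -1.018, "fingers": 1}, {"x": 284, "y": 156, "z": -130, "rx": -0.65, "ry": 0.028, "rz": -1.018, "fingers": 1}, {"x": 339, "y": 180, "z": -170, "rx": -0.895, "ry": -0.033, "rz": -1.362, "fingers": 1}, {"x": 339, "y": 180, "z": -170, "rx": -0.895, "ry": -0.033, "rz": -1.362, "fingers": 1}, {"x": 339, "y": 180, "z": -170, "rx": -0.895, "ry": -0.033, "rz": -1.362, "fingers": 1}, {"x": 339, "y": 180, "z": -170, "rx": -0.895, "ry": -0.033, "rz": -1.362, "fingers": 1}, {"x": 339, "y": 180, "z": -170, "rx": -0.895, "ry": -0.033, "rz": -1.362, "fingers": 1}]}}

```text
time_s: 13.98
tool_pos: [0.6953, -0.2484, 0.5289]
tool_rot: [103.1, 12.6, 58.8]
force: [0.3, 0.1, -0.1]
grip_width: 0.0356
grasp_force: 25.0
```

```bash
python3 - <<'E'
from go1 import *
print(q,c[0])
ws=lin(m1,m2,3)[2:]+lin(m2,m3,3)
run(q,ws+lin(m3,qS,2)+lin(qS,qP,2)+lin(qP,qF,2))
for W in ws: print(rel(c,fk(W)))
E
```

```text
[  25.6    5.   -40.2  138.2  216.4   13.5 -114.7]
[ 64.739 -17.038 -50.1   111.558  65.575  15.746 -68.987] [ 0.695 -0.248  0.529]
q [ 61. -15. -48. 112. 113.  17. -92.] err [0. 0.] zmin 0.529 head 0.486 rows 4.0 tcp [ 0.72 -0.22  0.6 ]
q [ 50. -13. -42. 114. 145.  20. -99.] err [0. 0.] zmin 0.59 head 0.429 rows 3.0 tcp [ 0.75 -0.15  0.61]
q [  40.  -12.  -36.  116.  173.   21. -101.] err [0. 0.] zmin 0.581 head 0.356 rows 3.0 tcp [ 0.76 -0.07  0.59]
q [  32.  -11.  -30.  118.  201.   19. -105.] err [0. 0.] zmin 0.529 head 0.285 rows 3.0 tcp [0.76 0.02 0.54]
q [  30.  -11.  -30.  128.  205.   16. -106.] err [0. 0.] zmin 0.364 head 0.276 rows 4.0 tcp [0.71 0.02 0.37]
q [  29.  -10.  -29.  139.  209.   12. -106.] err [0. 0.] zmin 0.207 head 0.26 rows 4.0 tcp [0.63 0.01 0.21]
q [  27.   -3.  -27.  139.  214.   13. -112.] err [0. 0.] zmin 0.142 head 0.254 rows 2.0 tcp [0.62 0.02 0.14]
q [  27.    4.  -27.  139.  219.   14. -118.] err [0. 0.] zmin 0.079 head 0.241 rows 2.0 tcp [0.61 0.03 0.08]
q [  23.    4.  -30.  139.  218.   14. -117.] err [0. 0.] zmin 0.079 head 0.153 rows 2.0 tcp [0.6  0.11 0.08]
q [  19.    4.  -34.  138.  218.   14. -116.] err [0. 0.] zmin 0.079 head 0.066 rows 2.0 tcp [0.58 0.19 0.08]
(array([19.7, 73.1, -6.1]), array([-0.216, -0.005, -0.372]))
(array([ 85.5, 101.4, -29.4]), array([-0.401,  0.041, -0.763]))
(array([170.8,  94.3, -61.5]), array([-0.579,  0.121, -1.155]))
(array([253.2,  46.5, -96.7]), array([-0.745,  0.228, -1.549]))
```

Tracking matches the plan exactly.

Call:
{"api": "drive_tool", "payload": {"moves": [{"x": 20, "y": 73, "z": -6, "rx": -0.216, "ry": -0.005, "rz": -0.372, "fingers": 1}, {"x": 20, "y": 73, "z": -6, "rx": -0.216, "ry": -0.005, "rz": -0.372, "fingers": 1}, {"x": 20, "y": 73, "z": -6, "rx": -0.216, "ry": -0.005, "rz": -0.372, "fingers": 1}, {"x": 20, "y": 73, "z": -6, "rx": -0.216, "ry": -0.005, "rz": -0.372, "fingers": 1}, {"x": 85, "y": 101, "z": -29, "rx": -0.401, "ry": 0.041, "rz": -0.763, "fingers": 1}, {"x": 85, "y": 101, "z": -29, "rx": -0.401, "ry": 0.041, "rz": -0.763, "fingers": 1}, {"x": 85, "y": 101, "z": -29, "rx": -0.401, "ry": 0.041, "rz": -0.763, "fingers": 1}, {"x": 85, "y": 101, "z": -29, "rx": -0.401, "ry": 0.041, "rz": -0.763, "fingers": 1}, {"x": 171, "y": 94, "z": -61, "rx": -0.579, "ry": 0.121, "rz": -1.155, "fingers": 1}, {"x": 171, "y": 94, "z": -61, "rx": -0.579, "ry": 0.121, "rz": -1.155, "fingers": 1}, {"x": 171, "y": 94, "z": -61, "rx": -0.579, "ry": 0.121, "rz": -1.155, "fingers": 1}, {"x": 171, "y": 94, "z": -61, "rx": -0.579, "ry": 0.121, "rz": -1.155, "fingers": 1}, {"x": 253, "y": 46, "z": -97, "rx": -0.745, "ry": 0.228, "rz": -1.549, "fingers": 1}, {"x": 253, "y": 46, "z": -97, "rx": -0.745, "ry": 0.228, "rz": -1.549, "fingers": 1}, {"x": 253, "y": 46, "z": -97, "rx": -0.745, "ry": 0.228, "rz": -1.549, "fingers": 1}, {"x": 253, "y": 46, "z": -97, "rx": -0.745, "ry": 0.228, "rz": -1.549, "fingers": 1}, {"x": 253, "y": 46, "z": -97, "rx": -0.745, "ry": 0.228, "rz": -1.549, "fingers": 1}]}}

```text
time_s: 16.1
tool_pos: [0.759, 0.0192, 0.5393]
tool_rot: [-96.4, 78.9, -91.7]
force: [0.0, -0.3, -0.4]
grip_width: 0.0352
grasp_force: 25.0
```

```bash
python3 - <<'E'
from go1 import *
print(q,c[0])
ws=lin(m3,qS,2)+lin(qS,qP,2)[:1]
run(q,ws+lin(qS,qP,2)[1:]+lin(qP,qF,2))
for W in ws: print(rel(c,fk(W)),[x.round(3) for x in slide(fk(W))])
E
```

```text
[  25.6    5.   -40.2  138.2  216.4   13.5 -114.7]
[  33.791  -11.365  -31.817  118.196  202.209   19.349 -105.939] [0.759 0.019 0.539]
q [  32.  -11.  -32.  128.  206.   16. -107.] err [0. 0.] zmin 0.364 head 0.276 rows 4.0 tcp [0.71 0.02 0.37]
q [  31.  -10.  -31.  138.  210.   12. -108.] err [0. 0.] zmin 0.207 head 0.26 rows 4.0 tcp [0.63 0.01 0.21]
q [  29.   -3.  -29.  139.  214.   13. -113.] err [0. 0.] zmin 0.142 head 0.254 rows 2.0 tcp [0.62 0.02 0.14]
q [  29.    4.  -29.  139.  218.   14. -118.] err [0. 0.] zmin 0.079 head 0.241 rows 2.0 tcp [0.61 0.03 0.08]
q [  25.    4.  -33.  138.  218.   14. -117.] err [0. 0.] zmin 0.079 head 0.153 rows 2.0 tcp [0.6  0.11 0.08]
q [  22.    5.  -36.  138.  217.   14. -116.] err [0. 0.] zmin 0.079 head 0.066 rows 2.0 tcp [0.58 0.19 0.08]
(array([171.6,  35. , -43.5]), array([-0.05 ,  0.244, -0.027])) [array([0.764, 0.033, 0.405]), array([0.674, 0.012, 0.364])]
(array([ 328.6,   67.4, -123.5]), array([-0.104,  0.482, -0.062])) [array([0.688, 0.03 , 0.232]), array([0.592, 0.007, 0.215])]
(array([ 390.9,   87. , -129.4]), array([-0.151,  0.571,  0.035])) [array([0.683, 0.035, 0.162]), array([0.585, 0.013, 0.154])]
```

Call:
{"api": "drive_tool", "payload": {"moves": [{"x": 86, "y": 18, "z": -22, "rx": -0.025, "ry": 0.122, "rz": -0.013, "fingers": 1}, {"x": 172, "y": 35, "z": -43, "rx": -0.05, "ry": 0.244, "rz": -0.027, "fingers": 1}, {"x": 172, "y": 35, "z": -43, "rx": -0.05, "ry": 0.244, "rz": -0.027, "fingers": 1}, {"x": 172, "y": 35, "z": -43, "rx": -0.05, "ry": 0.244, "rz": -0.027, "fingers": 1}, {"x": 172, "y": 35, "z": -43, "rx": -0.05, "ry": 0.244, "rz": -0.027, "fingers": 1}, {"x": 329, "y": 67, "z": -123, "rx": -0.104, "ry": 0.482, "rz": -0.062, "fingers": 1}, {"x": 329, "y": 67, "z": -123, "rx": -0.104, "ry": 0.482, "rz": -0.062, "fingers": 1}, {"x": 329, "y": 67, "z": -123, "rx": -0.104, "ry": 0.482, "rz": -0.062, "fingers": 1}, {"x": 329, "y": 67, "z": -123, "rx": -0.104, "ry": 0.482, "rz": -0.062, "fingers": 1}, {"x": 329, "y": 67, "z": -123, "rx": -0.104, "ry": 0.482, "rz": -0.062, "fingers": 1}, {"x": 391, "y": 87, "z": -129, "rx": -0.151, "ry": 0.571, "rz": 0.035, "fingers": 1}, {"x": 391, "y": 87, "z": -129, "rx": -0.151, "ry": 0.571, "rz": 0.035, "fingers": 1}, {"x": 391, "y": 87, "z": -129, "rx": -0.151, "ry": 0.571, "rz": 0.035, "fingers": 1}, {"x": 391, "y": 87, "z": -129, "rx": -0.151, "ry": 0.571, "rz": 0.035, "fingers": 1}]}}

```text
time_s: 17.85
tool_pos: [0.6224, 0.0175, 0.144]
tool_rot: [-168.6, 54.4, -158.2]
force: [-0.7, 0.6, -0.8]
grip_width: 0.0352
grasp_force: 25.0
```

```bash
python3 - <<'E'
from go1 import *
print(q,c[0])
a,b=lin(qP,qF,2)
ws=[qP,a,qF]
run(q,ws)
for W in ws: print(rel(c,fk(W)),[x.round(3) for x in slide(fk(W))])
s=cam('scene');t=cam('top'); im=np.zeros((600,800,3),np.uint8)
a=cv2.resize(s['image'][150:290,190:330],None,fx=4,fy=4,interpolation=cv2.INTER_CUBIC);b=cv2.resize(t['image'][120:220,150:270],None,fx=1.95,fy=1.95,interpolation=cv2.INTER_CUBIC)
im[:a.shape[0],:a.shape[1]]=a; im[:b.shape[0],565:565+b.shape[1]]=b; save(im,'pics/f1.png')
E
```

```text
[  25.6    5.   -40.2  138.2  216.4   13.5 -114.7]
[  41.99    -3.037  -41.293  137.993  217.343   13.553 -115.256] [0.622 0.018 0.144]
q [  41.    5.  -41.  138.  216.   13. -114.] err [0. 0.] zmin 0.079 head 0.241 rows 2.0 tcp [0.61 0.03 0.08]
q [  37.    5.  -44.  138.  215.   13. -113.] err [0. 0.] zmin 0.079 head 0.153 rows 2.0 tcp [0.6  0.11 0.08]
q [  33.    6.  -48.  138.  214.   13. -112.] err [0. 0.] zmin 0.079 head 0.066 rows 2.0 tcp [0.58 0.19 0.08]
(array([58.6, 24.5, 25.2]), array([-0.074,  0.086,  0.089])) [array([0.67 , 0.046, 0.094]), array([0.572, 0.024, 0.094])]
(array([ 46.6, 103. ,  26.4]), array([-0.177,  0.078,  0.009])) [array([0.658, 0.133, 0.094]), array([0.564, 0.098, 0.094])]
(array([ 40.5, 181.8,  19.1]), array([-0.281,  0.07 , -0.071])) [array([0.635, 0.218, 0.094]), array([0.547, 0.171, 0.094])]
```

View pics/f1.png

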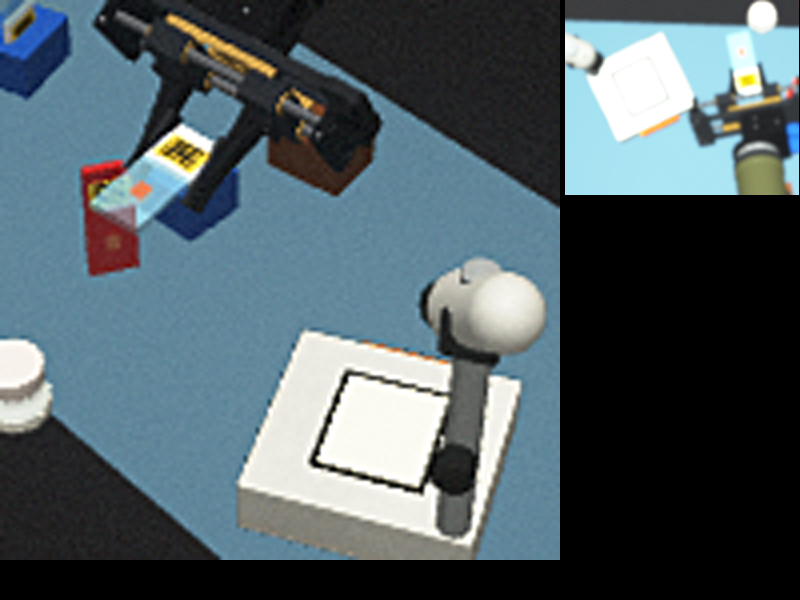

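The slide is held label up, its glass pointing away from the robot, and the drawer is home. I'll move left first, clear of the red look-alike, then go in over the window.

Call:
{"api": "drive_tool", "payload": {"moves": [{"x": 0, "y": 40, "z": 0, "rx": -0.06, "ry": 0.02, "rz": 0, "fingers": 1}, {"x": 5, "y": 75, "z": 3, "rx": -0.12, "ry": 0.05, "rz": 0, "fingers": 1}, {"x": 25, "y": 95, "z": 15, "rx": -0.15, "ry": 0.065, "rz": 0.005, "fingers": 1}, {"x": 42, "y": 103, "z": 24, "rx": -0.177, "ry": 0.078, "rz": 0.009, "fingers": 1}, {"x": 45, "y": 120, "z": 25, "rx": -0.2, "ry": 0.077, "rz": -0.008, "fingers": 1}, {"x": 44, "y": 140, "z": 24, "rx": -0.225, "ry": 0.075, "rz": -0.028, "fingers": 1}, {"x": 43, "y": 160, "z": 22, "rx": -0.25, "ry": 0.073, "rz": -0.05, "fingers": 1}, {"x": 41, "y": 174, "z": 20, "rx": -0.27, "ry": 0.071, "rz": -0.063, "fingers": 1}, {"x": 40.5, "y": 182, "z": 19, "rx": -0.281, "ry": 0.07, "rz": -0.071, "fingers": 1}, {"x": 40.5, "y": 182, "z": 19, "rx": -0.281, "ry": 0.07, "rz": -0.071, "fingers": 1}, {"x": 40.5, "y": 182, "z": 19, "rx": -0.281, "ry": 0.07, "rz": -0.071, "fingers": 1}, {"x": 40.5, "y": 182, "z": 19, "rx": -0.281, "ry": 0.07, "rz": -0.071, "fingers": 1}]}}

```text
time_s: 19.45
tool_pos: [0.5748, 0.1874, 0.0767]
tool_rot: [179.8, 49.8, -152.5]
force: [-0.6, 0.4, -1.0]
grip_width: 0.0351
grasp_force: 25.0
```

```bash
python3 - <<'E'
from plan import *
q,c=now(); print(q,c[0],rel(c,FP()))
s=cam('scene');t=cam('top'); np.save('pics/s3.npy',s,allow_pickle=True);np.save('pics/t3.npy',t,allow_pickle=True); im=np.zeros((600,800,3),np.uint8)
a=cv2.resize(s['image'][185:290,235:325],None,fx=5,fy=5,interpolation=cv2.INTER_CUBIC);b=cv2.resize(t['image'][130:210,150:220],None,fx=5,fy=5,interpolation=cv2.INTER_CUBIC)
im[:a.shape[0],:a.shape[1]]=a; im[:b.shape[0],450:450+b.shape[1]]=b; save(im,'pics/f2.png')
by=np.array([-bx[1],bx[0],0])
for n,cc,o in(('s',s,(235,185)),('t',t,(150,130))):
    f,g=slide(c); print(n,'corners,spec',[((proj(cc,p+sg*.018*by)-o)*5).round(0) for p in(f,g) for sg in(-1,1)],((proj(cc,f+.3*(g-f))-o)*5).round(0),'win',[((proj(cc,[.6085+x*bx[0]-y*bx[1],.2037+x*bx[1]+y*bx[0],.044])-o)*5).round(0) for x,y in((-.033,-.038),(-.033,.038),(.033,.038),(.033,-.038),(-.038,-.033),(.038,-.033))])
E
```

```text
[  30.753    5.647  -45.329  138.276  215.175   13.162 -112.875] [0.575 0.187 0.077] (array([-3.2, -1.2, -0.1]), array([ 0.002, -0.003, -0.002]))
s corners,spec [array([215., 331.]), array([287., 349.]), array([269., 191.]), array([337., 207.])] [267. 296.] win [array([205., 298.]), array([347., 333.]), array([315., 429.]), array([168., 391.]), array([217., 293.]), array([175., 401.])]
t corners,spec [array([187., 110.]), array([137., 133.]), array([253., 246.]), array([203., 270.])] [182. 162.] win [array([263., 188.]), array([161., 237.]), array([119., 150.]), array([221., 102.]), array([259., 198.]), array([211.,  98.])]
```

View pics/f2.png

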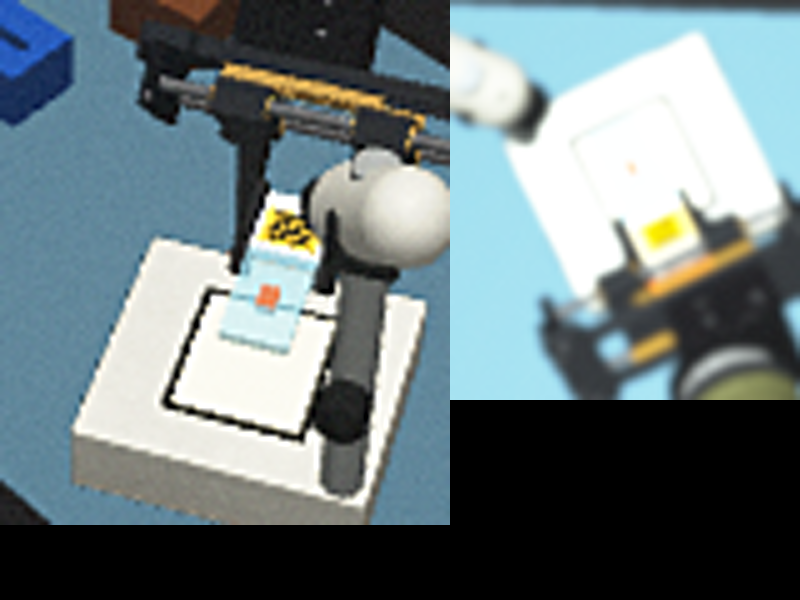

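```bash
python3 - <<'E'
from m import *
from plan import slide,now
s=np.load('pics/s3.npy',allow_pickle=True).item();t=np.load('pics/t3.npy',allow_pickle=True).item()
org=lambda h,i:(h[...,0]<18)&(h[...,1]>70)&(h[...,2]>120)
out=[]
for c,b in((s,(281,237,296,250)),(t,(180,157,194,170))):
    m,k=mask(c,b,(lambda h,i:(h[...,0]<20)&(h[...,1]>(45 if c is t else 90)))); M=cv2.moments(m,True); out.append(px((M['m10']/M['m00'],M['m01']/M['m00']),b)[0]); print(m.sum()/16,out[-1])
X,e=tri(s,out[0],t,out[1]); print('specimen',X,e)
q,c=now(); f,g=slide(c); print('pred',f+.3*(g-f))
# slide corners far end in scene, frame in initial scene
by=np.array([-bx[1],bx[0],0])
m,k=mask(S,(262,238,312,278),lambda h,i:h[...,2]<120)
hull=cv2.approxPolyDP(cv2.convexHull(k),5,True); P=px(hull,(262,238,312,278))
for p in P:
    w=onz(S,*p,.044)-np.array([.6085,.2037,.044]); print(p.round(1),'base xy',(w@bx).round(4),(w@by).round(4))
E
```

```text
14.75 [288.252 243.766]
0.8125 [185.875 163.125]
specimen [0.605 0.204 0.092] 0.003103385393682101
pred [0.606 0.204 0.091]
[311.4 237.6] base xy -0.0857 0.0437
[311.4 250.1] base xy -0.0431 0.0537
[307.4 277.4] base xy 0.0458 0.0646
[299.1 277.4] base xy 0.0521 0.0455
[266.9 265.1] base xy 0.0401 -0.0403
[276.4 242.1] base xy -0.0413 -0.0393
[299.6 237.6] base xy -0.0759 0.0143
```

```bash
python3 - <<'E'
from m import *
by=np.array([-bx[1],bx[0],0]); O=np.array([.6085,.2037,.044])
def prof(c,a,b,offs):
    r=np.arange(-.05,.0501,.001); g=cv2.cvtColor(c['image'],cv2.COLOR_RGB2GRAY).astype(np.float32); acc=0
    for o in offs:
        uv=np.array([proj(c,O+a*x+b*o) for x in r]).astype(np.float32)
        acc=acc+cv2.remap(g,uv[None,:,0],uv[None,:,1],cv2.INTER_LINEAR)[0]
    acc/=len(offs)
    for sl in(slice(5,30),slice(71,96)):
        v=acc[sl]; w=np.clip(np.percentile(v,70)-v-.3*(np.percentile(v,70)-v.min()),0,None); print((w@r[sl]/w.sum()*1e3).round(1),'depth',(v.max()-v.min()).round(0),end='  ')
    print()
print('T y'); prof(T,by,bx,np.arange(-.025,.026,.002)); print('T x'); prof(T,bx,by,np.arange(-.025,.02,.002))
print('S y'); prof(S,by,bx,np.arange(.024,.034,.002)); print('S x'); prof(S,bx,by,np.arange(-.025,0,.002))
E
```

```text
T y
-36.0 depth 6.0  35.6 depth 3.0  
T x
-41.0 depth 6.0  41.6 depth 4.0  
S y
-38.9 depth 205.0  38.3 depth 229.0  
S x
-40.5 depth 158.0  40.5 depth 201.0
```

Call:
{"api": "drive_tool", "payload": {"moves": [{"x": -2, "y": -1, "z": 0, "rx": 0, "ry": 0, "rz": 0, "fingers": 1}, {"x": -3.2, "y": -1.2, "z": 0, "rx": 0, "ry": 0, "rz": 0, "fingers": 1}, {"x": -3.2, "y": -1.2, "z": 0, "rx": 0, "ry": 0, "rz": 0, "fingers": 1}, {"x": -3.2, "y": -1.2, "z": 0, "rx": 0, "ry": 0, "rz": 0, "fingers": 1}]}}

```text
time_s: 20.05
tool_pos: [0.577, 0.1878, 0.0792]
tool_rot: [179.8, 49.8, -152.4]
force: [0.4, 1.1, -1.0]
grip_width: 0.0352
grasp_force: 25.0
```

```bash
python3 - <<'E'
from m import *
from plan import FP,now,rel,slide
q,c=now(); f,g=slide(c); print(q,rel(c,FP()),f,g)
s=cam('scene');t=cam('top')
# slide tilt: yellow label centroid vs specimen
L=[]
for cc,b in((s,(285,222,302,238)),(t,(187,170,202,184))):
    m,k=mask(cc,b,lambda h,i:(h[...,0]>20)&(h[...,0]<34)&(h[...,1]>110)); r=cv2.minAreaRect(k)[0]; L.append(px(r,b)[0])
Y,e=tri(s,L[0],t,L[1]); out=[]
m,k=mask(s,(281,237,296,250),lambda h,i:(h[...,0]<20)&(h[...,1]>90)); out.append(px(cv2.minAreaRect(k)[0],(281,237,296,250))[0])
m,k=mask(t,(180,157,194,170),lambda h,i:(h[...,0]<20)&(h[...,1]>25)); out.append(px(cv2.minAreaRect(k)[0],(180,157,194,170))[0])
X,e2=tri(s,out[0],t,out[1]); print('label',Y,e,'spec',X,e2,'yaw',np.degrees(np.arctan2(*(X-Y)[[1,0]])),'pitch',np.degrees(np.arcsin((X-Y)[2]/np.linalg.norm(X-Y))))
E
```

```text
[  31.289    5.576  -45.804  137.923  216.654   12.851 -114.318] (array([ 0.1, -0.6, -0.1]), array([ 0.002, -0.003, -0.002])) [0.635 0.218 0.094] [0.546 0.172 0.094]
label [0.565 0.182 0.094] 0.004416189718923054 spec [0.607 0.205 0.095] 0.004136265863253158 yaw 28.78048851892478 pitch 0.4936381385177086
```

The slide measures level (0.5°), square (yaw 28.8° against the base's 27.7°), and 1–2 mm from centre at about 5 cm above the window. Signing off.

```bash
python3 -c "
from cell import workorder
print(workorder.sign_off())"
```

```text
the job is handed in; nothing more can be done
None
```

The job is handed in: the drawer is fully home, and the slide is held by its frosted end, label up and level, about 5 cm above the middle of the lit window; the sign-off returned no verdict.

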